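# Load the heating carriage in the fume hood

## Robot

A 6-joint arm with a two-finger parallel gripper is mounted at the origin on the work surface. World frame = base frame: x ahead of the robot, y to its left, z up, the work surface at z = 0. Lengths are in mm, angles in rad, forces in N, time in s.
With the tool pointing down it reaches from about 300 to 850 mm from the base axis. Payload 5.4 kg.
Tool frame: the origin (TCP) lies on the centre line of the jaws, within the pads' length; the fingertips stand 17 mm ahead of it and the grasp point (between the pads) lies 2 mm behind it (env.tips_ahead is the x of the fingertips in the tool frame, in mm); x points along the fingers, z is the direction in which the jaws open and shut, and the axes are right-handed (so a half turn about x gives the same grasp; the last joint's range is limited). The gripper opens to 85 mm and grips with 20 to 120 N. Pads are 22 mm wide; open, the fingers measure 114 mm over their backs; the gripper's body (76 mm by 85 mm) begins 54 mm behind the grasp point. The pads swing forward as they close: fully open they stand 13 mm farther back than shut.
Start: joints at [-1.529, 0.158, 1.597, -0, 1.386, -0.21], TCP at [143.237, -556.857, 248.299] pointing down, gripper open.
Joint ranges: [-2.91, 2.91], [-0.94, 2.29], [0.18, 2.7], [-1.29, 4.43], [0.17, 2.64], [-3, 3]. Speed limits (rad/s): [2.57, 2.57, 3.14, 3.14, 3.14, 3.14].

## Interface

Orientations are given as a unit quaternion [w, x, y, z].
In Python, from plant import env, imaging gives the robot as it stands.
- The arm moves only by the tool drive_tool, never from a script. Its argument "moves" is a list of rows, each a list of 3 entries, a list of its own where there are three numbers: the shift along the tool's x, y, z in cm, then the turn, a rotation vector about the tool's x, y, z in degrees, then the opening, from -1 (shut) to 1 (fully open). A call has 1 to 8 rows; each row shifts and turns the commanded pose from where the row before left it, along the tool's axes as they then stand; what a row does not reach is not made up. A row lasts 1/12 s, in which the tool goes at most 41.7 mm and 7.16 degrees, less where a joint would pass 70% of its speed; a pose out of reach is approached as far as the arm can. A call is refused whole if a number of a shift passes 4.17 or a number of a turn 7.16, either way. A call with a gripper value outside its range is refused whole. The fingers move at their own pace and stop on an object; "force" is the grip in N (left out, the last holds). Time passes only in rows, so rows that do not move let the fingers close. It gives the time, the measured TCP pose, the force and the opening at its end, in the units of the state.
- env.read_state(): the state, without advancing time (a new reading comes with each control period).
- imaging.get_image(name): name is "scene" or "top"; returns a dict with "color" (400x640x3 uint8, red, green, blue), "depth" (400x640 float32, mm along the optical axis (not along the pixel's ray), 0 where there is no reading), "fx", "fy", "cx", "cy" (pixels), "R" (3x3) and "t" (3): a world point X has camera coordinates R X + t. Camera axes: x right, y down, z forward; pixel columns grow to the right and rows downward; lengths in mm; the calibration is good to about 2 mm. A picture is of the moment at which its call begins.
- env.finish_job(): hands the job in, once; it reports no verdict.
The state is a dict: "time_s": time; "joint_positions": joint angles; "qvel": joint speeds; "tau": joint torques, N m; "ee_pos": TCP position; "ee_rot": TCP orientation; "ft_force": force on the tool from outside, world axes, zero at the start; "wrist_torque": the same for the moment, N m; "width": finger opening in mm.
Only numpy, scipy, OpenCV 4.12 (cv2) and the standard library are available. Lean on these libraries where they do the work, as an engineer would, in place of code of your own. Each camera call takes 0.05 s, during which the arm holds its last target.

## Task

The sliding carriage is parked at the heating end of its unit with the steel pail still on its tray: pull up the green index plunger knob, slide the carriage to the loading end and let the plunger drop into its hole there. Then lift the pail by its bail onto the middle of the blue mat, and lift every white vessel that is on the bench by its handle and stand it upright on the carriage tray, wholly inside the tray's rim. When all are loaded, pull the knob again, slide the carriage back to the heating end and leave the plunger dropped home in the hole there, without disturbing the other things on the bench.

Things in the scene. Friction and masses are not known exactly. Their poses are not given: they have to be found in the camera images.
- carriage (a joint): carriage travel, m: 0 at the hole of the heating end (orange-red plate, robot's right; it starts locked there), 0.140 at the hole of the loading end (dark plate, robot's left); grows along +y of tray. Stops 4 mm beyond each hole. Slides with about 1 N friction, only while the plunger is out of its hole; 1.5 mm play in a hole
- plunger (a joint): lift of the spring plunger, m: 0 with its pin home in a hole, 0.010 with the pin on top of the index bar between the holes, 0.018 fully pulled. The spring pushes down with 3.5 N (home) to 8 N (fully pulled); let go between the holes, the pin rides on the bar and drops by itself into the next hole it comes over
- knob (a point): centre of the green round plunger knob on the robot's side of the carriage: axis vertical, 32 mm across, 26 mm tall; 145 mm from the tray's centre along -x of tray, 78 mm above the bench when home. It rides with the carriage, and the carriage may be dragged by the pulled knob. A steel tongue lies 33 mm below this point when home
- tray (a point): centre of the carriage's grey tray floor, 45 mm above the bench; 192 x 192 mm inside a rim 4 mm thick, 8 mm high. +y runs along the slide to the loading end, -x to the knob (towards the robot). Holds four vessels, e.g. 50 mm off centre either way in x and y, with handles pointing out over the rim along +y and -y
- pail_mid (a point): open steel pail, 88 mm across the rim, 74 mm at the foot, 75 mm tall, 0.25 kg; point on its axis 37.5 mm above its underside, z up. A stiff bail (does not fold) stands over it; its blue grip sleeve, 14 mm thick, 46 mm long, lies level along y, centred 100.5 mm above this point; pinch it across x from above. Starts on the tray
- mat_top (a point): centre of the upper face of the blue square drip mat, 140 x 140 mm, 4 mm thick, fixed on the bench on one side of the unit
- vessel1_mid (a point): white closed vessel, upright cylinder 76 mm across, 70 mm tall, 0.2 kg; may be absent (3 or 4 are present). Point at its centre, 35 mm above its underside, z up. D-shaped handle along +y, 12 mm thick in x: outer bar 62 to 74 mm from the axis, top arm 17 to 29 mm above this point, bottom arm 7 to 17 mm below; pinch it across x from above, 57 mm from the axis, 15 mm above this point
- vessel2_mid (a point): white closed vessel, upright cylinder 76 mm across, 70 mm tall, 0.2 kg; may be absent (3 or 4 are present). Point at its centre, 35 mm above its underside, z up. D-shaped handle along +y, 12 mm thick in x: outer bar 62 to 74 mm from the axis, top arm 17 to 29 mm above this point, bottom arm 7 to 17 mm below; pinch it across x from above, 57 mm from the axis, 15 mm above this point
- vessel3_mid (a point): white closed vessel, upright cylinder 76 mm across, 70 mm tall, 0.2 kg; may be absent (3 or 4 are present). Point at its centre, 35 mm above its underside, z up. D-shaped handle along +y, 12 mm thick in x: outer bar 62 to 74 mm from the axis, top arm 17 to 29 mm above this point, bottom arm 7 to 17 mm below; pinch it across x from above, 57 mm from the axis, 15 mm above this point
- vessel4_mid (a point): white closed vessel, upright cylinder 76 mm across, 70 mm tall, 0.2 kg; may be absent (3 or 4 are present). Point at its centre, 35 mm above its underside, z up. D-shaped handle along +y, 12 mm thick in x: outer bar 62 to 74 mm from the axis, top arm 17 to 29 mm above this point, bottom arm 7 to 17 mm below; pinch it across x from above, 57 mm from the axis, 15 mm above this point
- jar: bystander: squat amber jar, 64 mm across, 65 mm tall, origin under its centre, standing on one side of the unit among the vessels
- dish: bystander: white dish, 80 mm across, 30 mm tall, origin under its centre
- wash_bottle: bystander: clear wash bottle with green cap, 64 mm across, 170 mm tall, origin under its centre
- amber_bottle: bystander: amber bottle, 72 mm across, 160 mm tall, origin under its centre
- spatula: bystander: spatula lying on the bench beyond the unit
- brush: bystander: brush lying on the bench
- timer: bystander: grey bench timer, 70 x 90 x 30 mm, origin under its centre
Things that resemble listed ones, but are neither listed nor needed, are in the scene too. Leave any red look-alike of the part that bears vessel1_mid alone. Leave any turquoise look-alike of the part that bears vessel3_mid alone.

How it is judged (in metres and radians):
On the way, in this order (a step that is already met when the one before it is completed fails the run):
1. the carriage is at the loading end with the plunger home in the hole there (value of joint carriage between 0.136 and 0.144 m and value of joint plunger below 0.003 m), for 0.2 s.
2. with the carriage locked at the loading end, the pail stands on the mat and every vessel present stands on the tray (all of step 1 and horizontal distance between pail_mid and mat_top below 0.04 m and z of pail_mid in the frame of mat_top between 0.032 and 0.043 m and angle between each of pail_mid, vessel1_mid, vessel2_mid, vessel3_mid, vessel4_mid's own z axis and vertical below 0.1 rad and x of vessel1_mid in the frame of tray between -0.066 and 0.066 m and y of vessel1_mid in the frame of tray between -0.066 and 0.066 m and z of vessel1_mid in the frame of tray between 0.029 and 0.041 m and x of vessel2_mid in the frame of tray between -0.066 and 0.066 m and y of vessel2_mid in the frame of tray between -0.066 and 0.066 m and z of vessel2_mid in the frame of tray between 0.029 and 0.041 m and x of vessel3_mid in the frame of tray between -0.066 and 0.066 m and y of vessel3_mid in the frame of tray between -0.066 and 0.066 m and z of vessel3_mid in the frame of tray between 0.029 and 0.041 m and x of vessel4_mid in the frame of tray between -0.066 and 0.066 m and y of vessel4_mid in the frame of tray between -0.066 and 0.066 m and z of vessel4_mid in the frame of tray between 0.029 and 0.041 m), for 0.2 s.
3. the carriage is back at the heating end with the plunger home (value of joint carriage between -0.004 and 0.004 m and value of joint plunger below 0.003 m), for 0.2 s.
At the end, for the whole second after the job is handed in: carriage within 4 mm of the heating-end hole, plunger within 3 mm of home; pail upright on the mat, axis within 40 mm of its centre; every vessel present upright (0.1 rad) on the tray floor, axis within 66 mm of the tray's centre in x and in y (all of step 3 and horizontal distance between pail_mid and mat_top below 0.04 m and z of pail_mid in the frame of mat_top between 0.032 and 0.043 m and angle between each of pail_mid, vessel1_mid, vessel2_mid, vessel3_mid, vessel4_mid's own z axis and vertical below 0.1 rad and x of vessel1_mid in the frame of tray between -0.066 and 0.066 m and y of vessel1_mid in the frame of tray between -0.066 and 0.066 m and z of vessel1_mid in the frame of tray between 0.029 and 0.041 m and x of vessel2_mid in the frame of tray between -0.066 and 0.066 m and y of vessel2_mid in the frame of tray between -0.066 and 0.066 m and z of vessel2_mid in the frame of tray between 0.029 and 0.041 m and x of vessel3_mid in the frame of tray between -0.066 and 0.066 m and y of vessel3_mid in the frame of tray between -0.066 and 0.066 m and z of vessel3_mid in the frame of tray between 0.029 and 0.041 m and x of vessel4_mid in the frame of tray between -0.066 and 0.066 m and y of vessel4_mid in the frame of tray between -0.066 and 0.066 m and z of vessel4_mid in the frame of tray between 0.029 and 0.041 m); the robot touches nothing.
It fails at once if a bystander is pushed more than 30 mm from its place (distance of any of jar, dish, wash_bottle, amber_bottle, spatula, brush, timer from where it was at the start of the episode above 0.03 m).
Of vessel1, vessel2, vessel3, vessel4 only 3 to 4 are there at a start; the rules pass over those that are not, and their reading is None.
At some moment in a run one of vessel1, vessel2, vessel3, vessel4, pail may be knocked a few centimetres aside while the robot is not near it.
Once in a run the grip may slacken for a moment while it holds something.
It also fails if it takes over 210 s, if anything falls off the work surface, if the arm or the gripper's body presses on something with over 40 N, if the wrist force passes 120 N, or if a joint passes its speed limit or range.

## Working session

There is one attempt and no reset: what is moved stays moved. The work goes in short steps, Python scripts to look and compute and a tool call to move; the robot and the scene stay as the last step left them, time stands still between calls to the robot, and variables do not carry over. Pictures are saved under pics/ and viewed, and the job is handed in when it is done.

Besides the shell and the picture viewer there is one more tool, called after "Call:" as a command line: name --argument value ..., lists and objects as JSON in quotes. drive_tool: Moves the arm, as the interface text tells. Its arguments: {"type":"object","properties":{"moves":{"type":"array"},"force":{"type":"number"}},"required":["moves"]}

```bash
mkdir -p pics; ls; python3 - <<'E'
from plant import env, imaging
import cv2, numpy as np
print(env.read_state())
for n in ("scene","top"):
    d=imaging.get_image(n); cv2.imwrite(f"pics/{n}0.png",d["color"][:,:,::-1]); np.savez(f"pics/{n}0.npz",**d)
    print(n,d["fx"],d["fy"],d["cx"],d["cy"],np.round(d["R"],3).tolist(),d["t"])
E
```

```text
pics
{'time_s': 0.0, 'joint_positions': array([-1.52910262e+00,  1.59119488e-01,  1.59825764e+00,  7.77835605e-06,
        1.38619837e+00, -2.10105334e-01]), 'qvel': array([-0.00073849, -0.0003845 ,  0.00029059, -0.00023314, -0.00139865,
        0.0001827 ]), 'tau': array([-4.46784525e-04, -3.96006203e+01, -3.31429446e+01, -4.54007395e-04,
        8.33869970e-03,  6.30708115e-06]), 'ee_pos': array([ 143.21330547, -556.27967342,  247.26457656]), 'ee_rot': array([ 0.55837537,  0.43379655,  0.55927576, -0.43272176]), 'ft_force': array([-0.82007715,  0.13420473, -0.59126456]), 'wrist_torque': array([ 0.04295515,  0.02019073, -0.0740609 ]), 'width': 85.62660161620214}
scene 507.83355834414414 507.83355834414414 329.32584275810285 190.82851082817638 [[-0.578, 0.816, -0.01], [0.678, 0.474, -0.561], [-0.453, -0.331, -0.828]] [ 331.13253742 -277.27069368 1792.12899571]
top 500.6354178670527 500.6354178670527 320.3060885890246 195.6198370139275 [[-0.015, -1.0, -0.001], [-0.988, 0.015, -0.154], [0.154, -0.001, -0.988]] [ -56.66258792  499.91829602 1667.11994942]
```

View pics/scene0.png

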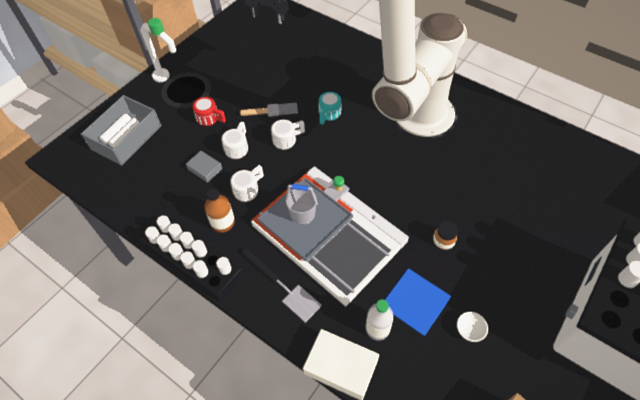

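View pics/top0.png

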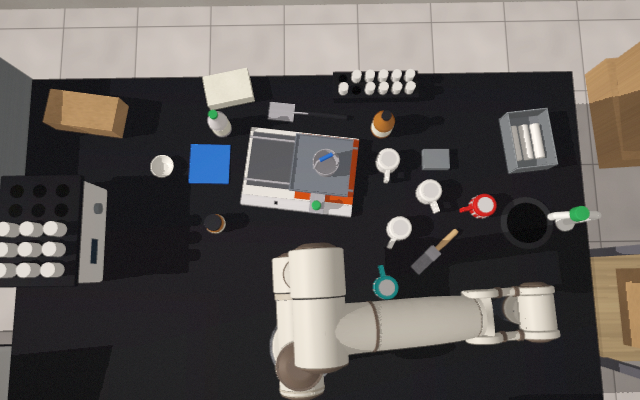

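Candidates in the top view: white vessels at (388,160), (429,192) and (399,229). The red look-alike is at (483,206) and the turquoise one at (385,287). The dish at (162,166) has no handle. Next I'll zoom in to check these and measure.

```bash
cat > h.py <<'E'
from plant import env, imaging
import cv2, numpy as np
from scipy.spatial.transform import Rotation as Rn
def grab(n,tag=None):
    d=imaging.get_image(n)
    if tag: cv2.imwrite(f"pics/{n}_{tag}.png",d["color"][:,:,::-1]); np.savez(f"pics/{n}_{tag}.npz",**d)
    return d
def load(n,tag): return dict(np.load(f"pics/{n}{tag}.npz"))
def cloud(d):
    h,w=d["depth"].shape; v,u=np.mgrid[:h,:w]; z=d["depth"].astype(float)
    c=np.stack([(u-d["cx"])/d["fx"]*z,(v-d["cy"])/d["fy"]*z,z],-1)
    X=(c-d["t"])@d["R"]; X[z<=0]=np.nan; return X
def ray(d,u,v,zp):
    r=d["R"].T@np.array([(u-d["cx"])/d["fx"],(v-d["cy"])/d["fy"],1]); o=-d["R"].T@d["t"]
    return o+r*(zp-o[2])/r[2]
def crop(d,x0,y0,x1,y1,s,name):
    cv2.imwrite("pics/"+name,cv2.resize(d["color"][y0:y1,x0:x1,::-1],None,fx=s,fy=s,interpolation=cv2.INTER_CUBIC))
def proj(d,X):
    c=d["R"]@np.asarray(X,float)+d["t"]; return d["fx"]*c[0]/c[2]+d["cx"],d["fy"]*c[1]/c[2]+d["cy"]
def pose():
    s=env.read_state(); q=s["ee_rot"]; R=Rn.from_quat([q[1],q[2],q[3],q[0]]).as_matrix()
    return s["ee_pos"],R,s
E
python3 - <<'E'
from h import *
t=load("top","0"); s=load("scene","0")
crop(t,230,110,520,310,2.7,"c1.png"); crop(s,170,80,420,260,3,"c2.png")
p,R,_=pose(); print(np.round(R,3))
X=cloud(t)
hsv=cv2.cvtColor(t["color"],cv2.COLOR_RGB2HSV)
def comps(m,name,zr):
    m=m&(X[...,2]>zr[0])&(X[...,2]<zr[1])
    n,l,st,c=cv2.connectedComponentsWithStats(m.astype(np.uint8))
    for i in range(1,n):
        if st[i,4]>15:
            P=X[l==i]; print(name,st[i].tolist(),np.round(c[i]),np.round(np.nanmedian(P,0)),"zmax",np.round(np.nanpercentile(P[:,2],95)))
H,S,V=[hsv[...,i].astype(int) for i in range(3)]
comps((S<60)&(V>140),"white",(15,200))
comps((H>95)&(H<125)&(S>120)&(V>80),"blue",(-10,250))
comps((H>45)&(H<80)&(S>120)&(V>60),"green",(20,300))
E
```

```text
[[-0.     0.968  0.249]
 [ 0.002  0.249 -0.968]
 [-1.     0.    -0.002]]
white [203, 68, 51, 42, 1521] [228.  88.] [884. 254.  49.] zmax 57.0
white [365, 69, 10, 26, 207] [369.  81.] [ 896. -239.   88.] zmax 96.0
white [378, 69, 11, 25, 204] [383.  81.] [ 894. -284.   88.] zmax 96.0
white [391, 69, 11, 25, 207] [396.  81.] [ 895. -330.   89.] zmax 97.0
white [405, 69, 13, 25, 209] [409.  81.] [ 895. -377.   88.] zmax 97.0
white [343, 70, 19, 13, 116] [355.  75.] [ 909. -192.   87.] zmax 95.0
white [338, 82, 10, 13, 102] [343.  88.] [ 864. -148.   88.] zmax 98.0
white [208, 113, 23, 23, 349] [220. 125.] [735. 268. 107.] zmax 135.0
white [372, 123, 19, 14, 88] [379. 132.] [ 713. -267.   51.] zmax 73.0
white [529, 123, 16, 36, 333] [537. 140.] [ 683. -817.   35.] zmax 44.0
white [518, 124, 15, 36, 324] [525. 142.] [ 677. -778.   36.] zmax 44.0
white [241, 127, 111, 90, 2232] [284. 188.] [497.  76.  30.] zmax 45.0
white [510, 126, 12, 39, 217] [516. 143.] [ 671. -744.   39.] zmax 84.0
white [312, 149, 27, 27, 119] [322. 162.] [589. -64. 119.] zmax 188.0
white [376, 148, 24, 35, 496] [387
[... 320 characters left out ...]

white [478, 197, 15, 15, 178] [485. 204.] [ 457. -612.   71.] zmax 78.0
white [387, 216, 25, 32, 494] [398. 229.] [ 379. -320.   69.] zmax 76.0
white [560, 218, 18, 11, 77] [568. 222.] [ 395. -895.   38.] zmax 89.0
white [579, 218, 16, 4, 25] [588. 219.] [ 391. -898.  171.] zmax 194.0
white [379, 280, 16, 16, 202] [386. 287.] [ 190. -275.   71.] zmax 76.0
blue [188, 144, 43, 40, 1607] [209. 164.] [624. 325.   3.] zmax 10.0
blue [319, 153, 14, 9, 56] [325. 157.] [599. -81. 189.] zmax 196.0
green [208, 110, 9, 9, 63] [213. 114.] [751. 279. 169.] zmax 174.0
green [312, 201, 9, 9, 64] [316. 205.] [460. -50.  88.] zmax 95.0
green [570, 206, 19, 15, 240] [579. 213.] [ 399. -814.  279.] zmax 285.0
```

View pics/c1.png

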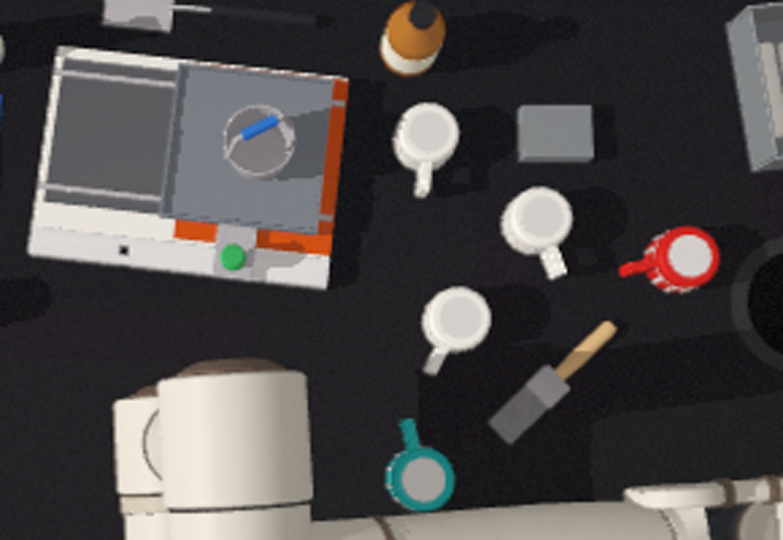

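View pics/c2.png

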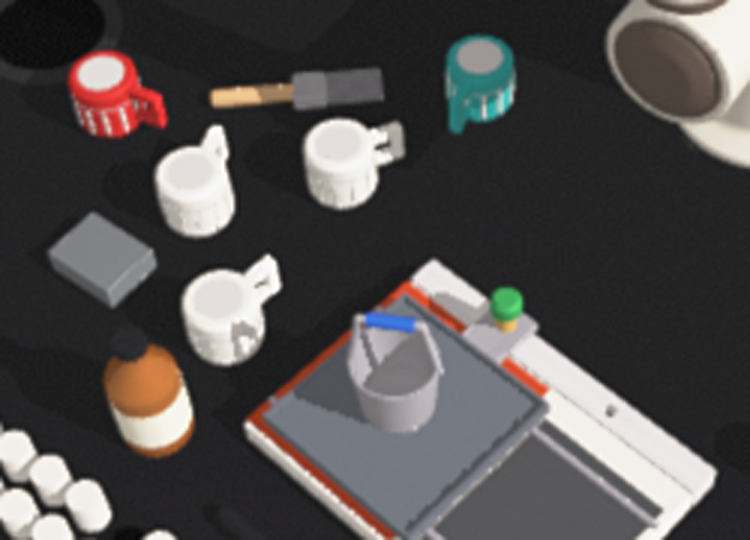

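```bash
python3 - <<'E'
from h import *
t=load("top","0"); s=load("scene","0")
for n,d in (("top",t),("scene",s)):
    X=cloud(d); hsv=cv2.cvtColor(d["color"],cv2.COLOR_RGB2HSV).astype(int); H,S,V=[hsv[...,i] for i in range(3)]
    def rep(m,name,zp=None):
        n_,l,st,c=cv2.connectedComponentsWithStats(m.astype(np.uint8))
        i=1+np.argmax(st[1:,4]); ys,xs=np.where(l==i)
        P=X[l==i]; z=np.nanmedian(P[:,2])
        zz=z if zp is None else zp
        Q=np.array([ray(d,x,y,zz)[:2] for x,y in zip(xs,ys)],np.float32)
        print(n,name,st[i,4],"z",round(z,1),"mean",np.nanmean(Q,0).round(1),"rect",[np.round(v,1) for v in cv2.minAreaRect(Q)])
    ROI=(X[...,0]>400)&(X[...,0]<780)&(X[...,1]>-220)&(X[...,1]<220)
    print(hsv[150,305] if n=="top" else hsv[230,300])
    rep(ROI&(H>95)&(H<125)&(S>15)&(S<90)&(V>80)&(V<190)&(X[...,2]>38)&(X[...,2]<60),"tray",49)
    unit=ROI&(X[...,2]>12)&(X[...,2]<75)&(X[...,1]>-200)&(X[...,1]<180)
    rep(unit,"unit",30)
    rep(ROI&(H>95)&(H<125)&(S>120)&(V>80)&(X[...,2]>150),"sleeve",45+138)
    rep(ROI&(H>45)&(H<80)&(S>110)&(V>60),"knob",85)
    rep((H>100)&(H<118)&(S>150)&(V>100)&(X[...,2]<20),"mat",4)
E
```

```text
[108  19 131]
top tray 2461 z 45.6 mean [601.9 -61.8] rect [array([604.7, -67.1]), array([197.6, 197.6]), np.float64(82.6)]
top unit 7860 z 34.9 mean [587.7   0.6] rect [array([587.7,   3.7]), array([378.9, 276.7]), np.float64(82.6)]
top sleeve 56 z 188.7 mean [600.  -82.2] rect [array([600.4, -82.8]), array([11.5, 44. ]), np.float64(26.2)]
top knob 65 z 88.6 mean [460.5 -49.3] rect [array([460.7, -49.6]), array([26.4, 26.7]), np.float64(89.1)]
top mat 1592 z 3.3 mean [624.1 324.9] rect [array([624.7, 325. ]), array([142.3, 141.8]), np.float64(87.9)]
[110  24 130]
scene tray 2899 z 45.2 mean [622.1 -46.6] rect [array([606.5, -62.3]), array([203.5, 200.4]), np.float64(82.4)]
scene unit 9252 z 33.0 mean [603.   19.6] rect [array([585.9,  10.3]), array([383.3, 292.2]), np.float64(82.6)]
scene sleeve 75 z 187.3 mean [599.6 -79.7] rect [array([599.6, -79.5]), array([15.2, 43.9]), np.float64(26.4)]
scene knob 100 z 87.1 mean [464.1 -42.2] rect [array([463.8, -40.6]), array([36.8, 30.1]), np.float64(35.0)]
scene mat 2455 z 3.6 mean [625.7 332.2] rect [array([625.9, 328.9]), array([141.8, 142. ]), np.float64(87.9)]
```

```bash
cat > ves.py <<'E'
from h import *
def vessels(tag,guesses,names=("top","scene")):
    for n in names:
        d=load(n,tag); X=cloud(d); hsv=cv2.cvtColor(d["color"],cv2.COLOR_RGB2HSV).astype(int); W=(hsv[...,1]<60)&(hsv[...,2]>100)
        for g in guesses:
            g=np.array(g,float); z0=g[2] if len(g)>2 else 0
            near=np.hypot(X[...,0]-g[0],X[...,1]-g[1])<100
            r=np.hypot(X[...,0]-g[0],X[...,1]-g[1])
            m=near&W&(X[...,2]>z0+60)&(X[...,2]<z0+80)&(r<60)
            ys,xs=np.where(m); Q=np.array([ray(d,x,y,z0+70)[:2] for x,y in zip(xs,ys)])
            c=np.median(Q,0)
            for _ in range(8):
                k=np.hypot(*(Q-c).T)<41; lo,hi=Q[k].min(0),Q[k].max(0); (cx,cy),rad=cv2.minEnclosingCircle(Q[k].astype(np.float32)); c=np.array([cx,cy])
            r=np.hypot(X[...,0]-c[0],X[...,1]-c[1])
            m=(r>50)&(r<85)&W&(X[...,2]>z0+48)&(X[...,2]<z0+76)
            ys,xs=np.where(m); P=np.array([ray(d,x,y,z0+64)[:2] for x,y in zip(xs,ys)]).reshape(-1,2)
            if len(P):
                v=np.median(P,0)-c; ang=np.degrees(np.arctan2(v[1],v[0]))
                print(n,"c",c.round(1),"rad",round(rad,1),"handle n",len(P),"r",round(np.hypot(*v),1),"dir",round(ang,1),"grip",(c+57*v/np.hypot(*v)).round(1))
            else: print(n,"c",c.round(1),"rad",round(rad,1),"no handle")
E
python3 -c "
from ves import *
vessels('0',[(609,-292),(500,-432),(379,-320)])"
```

```text
top c [ 614.7 -297.3] rad 40.3 handle n 27 r 60.0 dir 173.3 grip [ 558.  -290.6]
top c [ 504.3 -434.7] rad 40.6 handle n 28 r 59.7 dir -163.3 grip [ 449.7 -451.1]
top c [ 381.5 -324. ] rad 40.6 handle n 23 r 59.4 dir 151.1 grip [ 331.6 -296.4]
scene c [ 618.4 -286.6] rad 40.6 handle n 40 r 62.3 dir 176.3 grip [ 561.5 -282.9]
scene c [ 509.3 -424.5] rad 40.4 handle n 32 r 61.4 dir -161.5 grip [ 455.2 -442.7]
scene c [ 385.5 -316.5] rad 40.8 handle n 33 r 58.7 dir 151.9 grip [ 335.2 -289.6]
```

```bash
python3 - <<'E'
s=open('ves.py').read()
a=s.index("            for _ in range(8)"); b=s.index("            r=np.hypot(X[...,0]-c[0]")
s=s[:a]+'''            o=(-d["R"].T@d["t"])[:2]; away=(c-o)/np.hypot(*(c-o))
            # outer boundary points at far side from the camera, sector bins; radius known 38
            best=c.copy()
            for _ in range(15):
                v=Q-best; rr=np.hypot(*v.T); th=np.arctan2(v[:,1],v[:,0]); a0=np.arctan2(away[1],away[0])
                dth=(th-a0+np.pi)%(2*np.pi)-np.pi; E=[]
                for q in np.arange(-1.4,1.4,.2):
                    k=(abs(dth-q-.1)<.1)&(rr<46)
                    if k.sum()>3: E.append(Q[k][np.argmax(rr[k])])
                E=np.array(E)
                from scipy.optimize import least_squares
                best=least_squares(lambda p:np.hypot(*(E-p).T)-38,best,loss="soft_l1").x
            rad=np.std(np.hypot(*(E-best).T)); c=best
'''+s[b:]
open('ves.py','w').write(s)
E
python3 -c "
from ves import *
vessels('0',[(609,-292),(500,-432),(379,-320)])
for n in ('top','scene'):
  d=load(n,'0'); print(-d['R'].T@d['t'])"
```

```text
top c [ 616.1 -295.9] rad 1.1 handle n 29 r 61.3 dir 174.8 grip [ 559.4 -290.7]
top c [ 506.2 -431.5] rad 0.9 handle n 32 r 62.1 dir -162.0 grip [ 452.  -449.1]
top c [ 383.6 -325.2] rad 0.6 handle n 27 r 61.6 dir 151.2 grip [ 333.6 -297.7]
scene c [ 618.4 -288.6] rad 2.6 handle n 40 r 62.5 dir 174.4 grip [ 561.7 -283.1]
scene c [ 510.1 -425. ] rad 2.1 handle n 33 r 61.8 dir -162.0 grip [ 455.9 -442.6]
scene c [ 385.9 -317.9] rad 2.5 handle n 33 r 59.7 dir 150.9 grip [ 336.1 -290.2]
[ 237.05337057  -62.87162194 1724.02747541]
[1191.84670335  454.47135984 1330.86864528]
```

```bash
cat > go.py <<'E'
import sys; from h import *
# go.py x y z zang : shift in tool axes (cm) after turning about tool x
def go(x,y,z,za):
    p,R,s=pose()
    cur=np.degrees(np.arctan2(R[1,2],R[0,2])); 
    t=-((za-cur+180)%360-180)
    a=np.radians(za); zt=np.array([np.cos(a),np.sin(a),0]); xt=np.array([0,0,-1.]); yt=np.cross(zt,xt)
    d=(np.array([x,y,z])-p)/10; dl=np.array([d@xt,d@yt,d@zt])
    tilt=np.degrees(np.arccos(-R[2,0]))
    # fix of tilt as tool rotvec
    T=np.stack([xt,yt,zt],1); rv=np.degrees(Rn.from_matrix(R.T@T).as_rotvec())
    q=s["joint_positions"]
    print("pos",p.round(1),"zang",cur.round(1),"tilt",tilt.round(2),"q1 q6",q[[0,5]].round(2),"w",round(s["width"],1),"f",s["ft_force"].round(1),"t",round(s["time_s"],1))
    print("  turn x",round(t,1),"rv",rv.round(1),"shift after turn (cm)",dl.round(2),"|d|",round(float(np.linalg.norm(dl)),1))
if __name__=="__main__": go(*map(float,sys.argv[1:]))
E
python3 go.py 461 -48 180 -97.4; python3 -c "
from plant import env; print(env.tips_ahead)"
```

```text
pos [ 143.2 -556.3  247.4] zang -75.6 tilt 0.1 q1 q6 [-1.53 -0.21] w 85.2 f [ 0.2 -0.1  0.4] t 0.1
  turn x 21.8 rv [21.8 -0.1 -0. ] shift after turn (cm) [  6.74  24.97 -54.5 ] |d| 60.3
17.0
```

Call:
drive_tool --moves '[[[0,0,0],[7.1,0,0],1],[[0,0,0],[7.1,0,0],1],[[0,0,0],[7.1,0,0],1],[[0,1.2,-2.6],[0.5,0,0],1],[[0,1.5,-3.3],[0,0,0],1],[[0,1.5,-3.3],[0,0,0],1],[[0,1.5,-3.3],[0,0,0],1],[[0,1.5,-3.3],[0,0,0],1]]'

```text
time_s: 0.77
ee_pos: [235.2, -407.5, 247.7]
ee_rot: [0.466, 0.531, 0.467, -0.531]
ft_force: [0.3, -0.8, 0.2]
width: 85.3
```

Call:
drive_tool --moves '[[[0,1.5,-3.3],[0,0,0],1],[[0,1.5,-3.3],[0,0,0],1],[[0,1.5,-3.3],[0,0,0],1],[[0,1.5,-3.3],[0,0,0],1],[[0,1.5,-3.3],[0,0,0],1],[[0,1.5,-3.3],[0,0,0],1],[[0,1.5,-3.3],[0,0,0],1],[[0,1.5,-3.3],[0,0,0],1]]'

```text
time_s: 1.43
ee_pos: [388.0, -161.0, 248.1]
ee_rot: [-0.467, -0.531, -0.467, 0.531]
ft_force: [0.6, -1.3, -0.0]
width: 85.3
```

```bash
python3 go.py 461 -48 150 -97.4
```

```text
pos [ 388.  -161.   248.1] zang -97.4 tilt 0.01 q1 q6 [-0.68  1.02] w 85.3 f [ 0.6 -1.3 -0. ] t 1.4
  turn x 0.0 rv [ 0. -0.  0.] shift after turn (cm) [  9.81   5.79 -12.15] |d| 16.6
```

Call:
drive_tool --moves '[[[1.5,1.5,-3.0],[0,0,0],1],[[1.5,1.5,-3.0],[0,0,0],1],[[1.5,1.0,-2.0],[0,0,0],1],[[1.5,0,0],[0,0,0],1],[[1,0,0],[0,0,0],1],[[0,0,0],[0,0,0],1],[[0,0,0],[0,0,0],1]]'

```text
time_s: 2.02
ee_pos: [437.0, -88.9, 178.0]
ee_rot: [-0.466, -0.531, -0.467, 0.532]
ft_force: [-0.4, -0.6, 0.1]
width: 85.8
```

```bash
python3 go.py 461 -48 81 -97.4; python3 - <<'E'
from h import *
t=grab("top","1"); s=grab("scene","1"); crop(t,230,110,430,260,3.5,"c3.png"); crop(s,230,100,430,250,3.5,"c4.png")
E
```

```text
pos [437.  -88.9 178. ] zang -97.4 tilt 0.08 q1 q6 [-0.47  1.23] w 85.8 f [-0.4 -0.6  0.1] t 2.0
  turn x -0.0 rv [-0.  -0.   0.1] shift after turn (cm) [ 9.7   1.85 -4.37] |d| 10.8
```

View pics/c4.png

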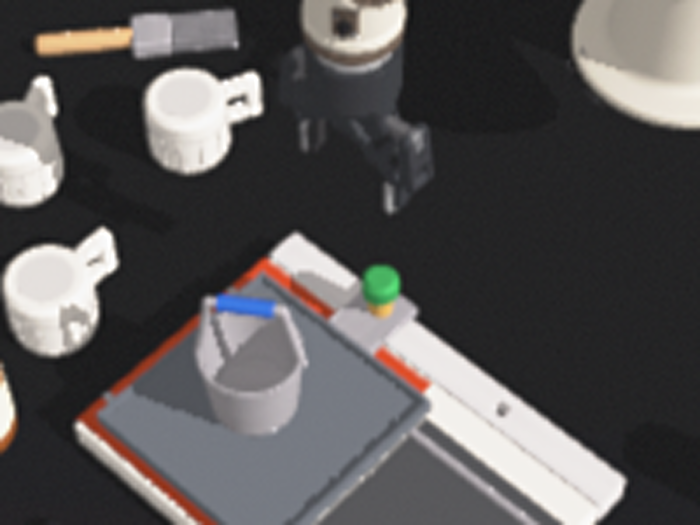

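The gripper is hanging short of the knob at crop px (360,170). The knob is at crop px (380,285) and is clear. Moving over it and descending.

Call:
drive_tool --moves '[[[0,1.0,-2.2],[0,0,0],1],[[0,0.85,-2.15],[0,0,0],1],[[0,0,0],[0,0,0],1],[[0,0,0],[0,0,0],1]]'

```text
time_s: 2.45
ee_pos: [462.0, -48.2, 179.3]
ee_rot: [0.468, 0.531, 0.466, -0.531]
ft_force: [-0.1, -0.5, 0.6]
width: 85.1
```

```bash
python3 go.py 461 -48 81 -97.4; python3 - <<'E'
from h import *
t=grab("top","2"); s=grab("scene","2"); crop(t,230,110,430,260,3.5,"c5.png"); crop(s,250,100,400,230,5,"c6.png")
E
```

```text
pos [462.  -48.2 179.3] zang -97.3 tilt 0.1 q1 q6 [-0.36  1.33] w 85.1 f [-0.1 -0.5  0.6] t 2.5
  turn x 0.1 rv [ 0.1  0.  -0.1] shift after turn (cm) [ 9.83 -0.11 -0.  ] |d| 9.8
```

View pics/c6.png

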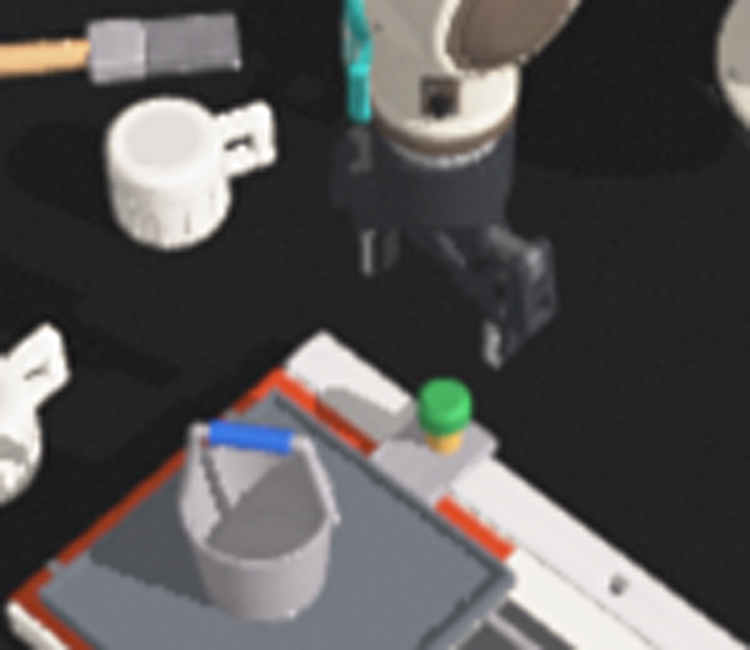

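The open fingers straddle the knob in the image, so I'm descending.

Call:
drive_tool --moves '[[[2.5,0,0],[0,0,0],1],[[2.5,0,0],[0,0,0],1],[[2.5,0,0],[0,0,0],1],[[2.3,0,0],[0,0,0],1],[[0,0,0],[0,0,0],1],[[0,0,0],[0,0,0],1]]' --force 40

```text
time_s: 3.05
ee_pos: [460.5, -48.3, 79.9]
ee_rot: [-0.466, -0.531, -0.467, 0.532]
ft_force: [0.8, -0.4, 0.3]
width: 85.2
```

Call:
drive_tool --moves '[[[0,0,0],[0,0,0],-1],[[0,0,0],[0,0,0],-1],[[0,0,0],[0,0,0],-1],[[0,0,0],[0,0,0],-1],[[0,0,0],[0,0,0],-1],[[0,0,0],[0,0,0],-1],[[0,0,0],[0,0,0],-1],[[0,0,0],[0,0,0],-1]]' --force 40

```text
time_s: 3.72
ee_pos: [462.3, -47.8, 81.6]
ee_rot: [0.467, 0.532, 0.466, -0.531]
ft_force: [-1.3, 1.1, 6.0]
width: 30.7
```

Call:
drive_tool --moves '[[[-0.5,0,0],[0,0,0],-1],[[-0.5,0,0],[0,0,0],-1],[[-0.5,0,0],[0,0,0],-1],[[0,0,0],[0,0,0],-1],[[0,0,0],[0,0,0],-1]]' --force 50

```text
time_s: 4.13
ee_pos: [462.1, -48.0, 95.4]
ee_rot: [0.467, 0.532, 0.466, -0.531]
ft_force: [5.8, -1.1, -7.2]
width: 29.9
```

The spring force reads 7 N down, so the plunger is out. Now sliding.

Call:
drive_tool --moves '[[[0,0,-1],[0,0,0],-1],[[0,0,-1.5],[0,0,0],-1],[[0,0,-1.5],[0,0,0],-1],[[0,0,-1.5],[0,0,0],-1],[[0,0,-1.5],[0,0,0],-1],[[0,0,-1.5],[0,0,0],-1],[[0,0,-1.5],[0,0,0],-1],[[0,0,0],[0,0,0],-1]]'

```text
time_s: 4.8
ee_pos: [475.2, 53.2, 95.3]
ee_rot: [0.468, 0.532, 0.467, -0.53]
ft_force: [7.4, -0.5, -7.0]
width: 30.2
```

```bash
python3 go.py 480.1 90.5 95 -97.4
```

```text
pos [475.2  53.2  95.3] zang -97.3 tilt 0.16 q1 q6 [-0.14  1.55] w 30.2 f [ 7.4 -0.5 -7. ] t 4.8
  turn x 0.1 rv [ 0.1 -0.1 -0.1] shift after turn (cm) [ 0.03  0.   -3.76] |d| 3.8
```

Call:
drive_tool --moves '[[[0,0,-1.2],[0,0,0],-1],[[0,0,-1.2],[0,0,0],-1],[[0,0,-0.8],[0,0,0],-1],[[0.5,0,0],[0,0,0],-1],[[0.4,0,-0.3],[0,0,0],-1],[[0.4,0,-0.2],[0,0,0],-1],[[0,0,0],[0,0,0],-1],[[0,0,0],[0,0,0],-1]]'

```text
time_s: 5.47
ee_pos: [480.7, 88.7, 83.9]
ee_rot: [0.467, 0.533, 0.466, -0.53]
ft_force: [7.7, 7.8, -10.4]
width: 30.0
```

Call:
drive_tool --moves '[[[0.3,0,0],[0,0,0],-1],[[0,0,0],[0,0,0],-1],[[0,0,0],[0,0,0],-1]]'

```text
time_s: 5.72
ee_pos: [481.0, 90.0, 80.8]
ee_rot: [0.467, 0.534, 0.467, -0.529]
ft_force: [5.6, 12.5, 1.5]
width: 29.8
```

Call:
drive_tool --moves '[[[0,0,0],[0,0,0],-0.2],[[0,0,0],[0,0,0],-0.1],[[0,0,0],[0,0,0],0],[[0,0,0],[0,0,0],0.2],[[0,0,0],[0,0,0],0.2],[[0,0,0],[0,0,0],0.2]]'

```text
time_s: 6.22
ee_pos: [478.7, 87.8, 79.1]
ee_rot: [-0.467, -0.531, -0.467, 0.531]
ft_force: [1.3, 1.0, -0.0]
width: 51.4
```

```bash
python3 go.py 480.1 90.5 95 -97.4; python3 - <<'E'
from h import *
t=grab("top","3"); s=grab("scene","3"); crop(t,200,100,400,250,3.5,"c7.png"); crop(s,230,100,430,280,3.5,"c8.png")
E
```

```text
pos [478.7  87.8  79.1] zang -97.4 tilt 0.04 q1 q6 [-0.07  1.63] w 51.4 f [ 1.3  1.  -0. ] t 6.2
  turn x 0.0 rv [0. 0. 0.] shift after turn (cm) [-1.59  0.1  -0.29] |d| 1.6
```

View pics/c8.png

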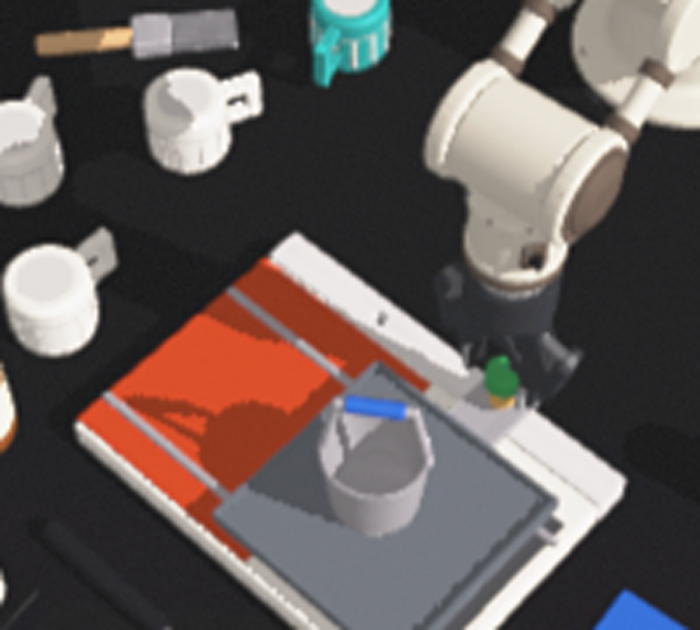

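Call:
drive_tool --moves '[[[0,0,0],[0,0,0],1],[[0,0,0],[0,0,0],1],[[-3,0,0],[0,0,0],1],[[-4,0,0],[0,0,0],1],[[-4,0,0],[0,0,0],1],[[-4,0,0],[0,0,0],1],[[-3,0,0],[0,0,0],1],[[0,0,0],[0,0,0],1]]'

```text
time_s: 6.98
ee_pos: [482.7, 87.8, 267.2]
ee_rot: [0.47, 0.534, 0.463, -0.528]
ft_force: [0.3, -0.6, 0.1]
width: 85.2
```

```bash
cat > pail.py <<'E'
from h import *
import sys
tag=sys.argv[1]
for n in ("top","scene"):
    d=grab(n,tag); X=cloud(d); hsv=cv2.cvtColor(d["color"],cv2.COLOR_RGB2HSV).astype(int); H,S,V=[hsv[...,i] for i in range(3)]
    def rep(m,name,zp):
        n_,l,st,c=cv2.connectedComponentsWithStats(m.astype(np.uint8))
        if n_<2: print(n,name,"none"); return
        i=1+np.argmax(st[1:,4]); ys,xs=np.where(l==i); P=X[l==i]
        Q=np.array([ray(d,x,y,zp)[:2] for x,y in zip(xs,ys)],np.float32)
        print(n,name,st[i,4],"z",np.nanpercentile(P[:,2],[50,95]).round(1),"mean",np.nanmean(Q,0).round(1),"rect",[np.round(v,1) for v in cv2.minAreaRect(Q)])
    ROI=(X[...,0]>400)&(X[...,0]<780)&(X[...,1]>-220)&(X[...,1]<440)
    zs=float(sys.argv[2]) if len(sys.argv)>2 else 183
    rep(ROI&(H>95)&(H<125)&(S>120)&(V>80)&(X[...,2]>zs-40),"sleeve",zs)
    rep(ROI&(X[...,1]<240)&(H>45)&(H<80)&(S>110)&(V>60),"knob",85)
    rep(ROI&(H>95)&(H<125)&(S>15)&(S<90)&(V>80)&(V<190)&(X[...,2]>38)&(X[...,2]<60),"tray",49)
E
python3 pail.py 4; python3 go.py 480 90 250 -97.4
```

```text
top sleeve 45 z [187.7 194.6] mean [620.6  50.2] rect [array([618.8,  52.6]), array([11.6, 41. ]), np.float64(26.4)]
top knob 2 z [85.5 86.5] mean [481.4 102.4] rect [array([481.4, 102.4]), array([3.3, 0. ]), np.float64(-180.0)]
top tray 1501 z [45.2 52.6] mean [647.9  47.8] rect [array([623. ,  70.9]), array([196.6, 197.6]), np.float64(82.6)]
scene sleeve 83 z [187.4 192.3] mean [617.   58.4] rect [array([617. ,  58.4]), array([14.4, 44.7]), np.float64(25.5)]
scene knob 107 z [87.2 94. ] mean [481.4  94.1] rect [array([481.5,  95.2]), array([41.1, 29.1]), np.float64(32.8)]
scene tray 3304 z [45.1 52. ] mean [639.4  88.8] rect [array([624.6,  74.6]), array([203.1, 201.1]), np.float64(82.6)]
pos [479.8  87.9 260.7] zang -97.4 tilt 0.19 q1 q6 [-0.07  1.63] w 85.4 f [-0.7 -0.  -0.6] t 7.1
  turn x 0.0 rv [ 0.  -0.  -0.2] shift after turn (cm) [ 1.07 -0.01 -0.21] |d| 1.1
```

View pics/scene_4.png

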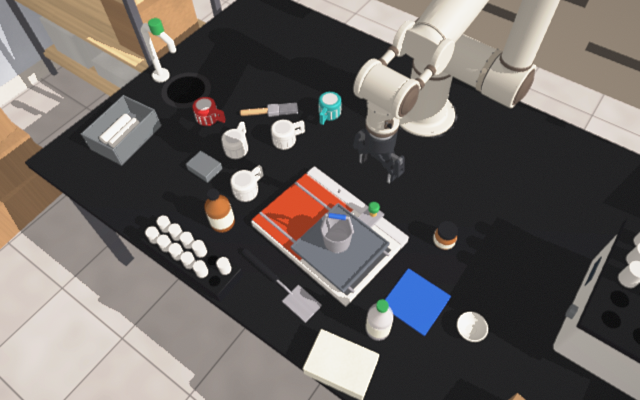

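View pics/top_4.png

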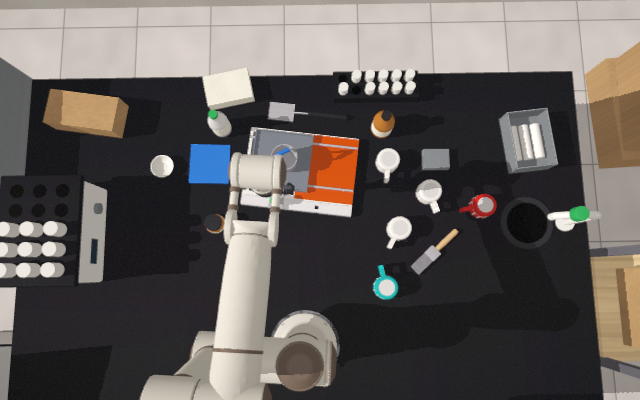

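Call:
drive_tool --moves '[[[0,0,0],[-7.1,0,0],1],[[0,0,0],[-7.1,0,0],1],[[0,0,0],[-7.1,0,0],1],[[0,0,0],[-7.1,0,0],1],[[0,0,0],[-7.1,0,0],1],[[0,0,0],[-7.1,0,0],1],[[0,0,0],[-7.1,0,0],1],[[0,0,0],[-7.1,0,0],1]]'

```text
time_s: 7.75
ee_pos: [477.8, 88.1, 256.7]
ee_rot: [0.662, 0.243, 0.666, -0.244]
ft_force: [0.3, -1.3, 0.4]
width: 85.3
```

Call:
drive_tool --moves '[[[0,0,0],[-7.1,0,0],1],[[0,0,0],[-7.1,0,0],1],[[0,0,0],[-7.1,0,0],1],[[0,0,0],[-7.1,0,0],1],[[0,0,0],[-7.1,0,0],1],[[0,0,0],[-7.1,0,0],1],[[0,0,0],[-7.1,0,0],1],[[0,0,0],[-7.1,0,0],1]]'

```text
time_s: 8.42
ee_pos: [477.8, 88.0, 256.7]
ee_rot: [0.698, -0.102, 0.701, 0.102]
ft_force: [0.1, 0.1, 0.1]
width: 85.2
```

```bash
python3 go.py 617.5 56 250 26
```

```text
pos [477.8  88.  256.7] zang 16.6 tilt 0.27 q1 q6 [-0.07 -0.36] w 85.2 f [0.1 0.1 0.1] t 8.4
  turn x -9.4 rv [-9.4 -0.2 -0.1] shift after turn (cm) [ 0.67 -9.   11.15] |d| 14.3
```

Call:
drive_tool --moves '[[[0,0,0],[-5,0,0],1],[[0,0,0],[-4.6,0,0],1],[[0,-2.2,2.8],[0,0,0],1],[[0,-2.2,2.8],[0,0,0],1],[[0,-2.2,2.8],[0,0,0],1],[[0,-2.2,2.8],[0,0,0],1],[[0,0,0],[0,0,0],1],[[0,0,0],[0,0,0],1]]'

```text
time_s: 9.08
ee_pos: [617.8, 57.1, 255.0]
ee_rot: [0.687, -0.157, 0.692, 0.159]
ft_force: [-0.1, -0.8, -0.9]
width: 85.5
```

```bash
python3 go.py 617.5 56 183 26; python3 - <<'E'
from h import *
s=grab("scene","5"); crop(s,260,100,440,280,3.5,"c9.png")
E
```

```text
pos [617.8  57.1 255. ] zang 25.8 tilt 0.39 q1 q6 [-0.1  -0.55] w 85.5 f [-0.1 -0.8 -0.9] t 9.1
  turn x -0.2 rv [-0.2 -0.3 -0.2] shift after turn (cm) [ 7.2  -0.08 -0.08] |d| 7.2
```

View pics/c9.png

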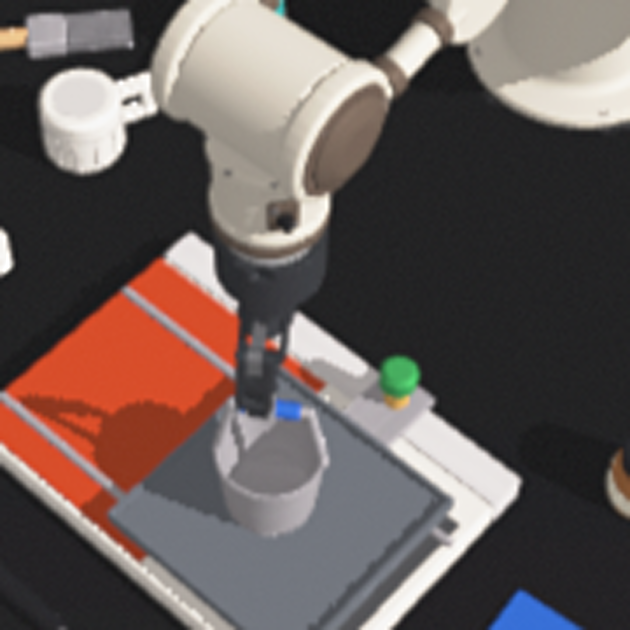

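Call:
drive_tool --moves '[[[2.5,0,0],[0,0,0],1],[[2.5,0,0],[0,0,0],1],[[2.2,0,0],[0,0.3,0],1],[[0,0,0],[0,0,0],1],[[0,0,0],[0,0,0],1]]' --force 60

```text
time_s: 9.55
ee_pos: [616.2, 58.1, 186.2]
ee_rot: [0.686, -0.158, 0.692, 0.158]
ft_force: [-0.2, 0.5, 1.0]
width: 85.6
```

Call:
drive_tool --moves '[[[0,0,0],[0,0,0],-1],[[0,0,0],[0,0,0],-1],[[0,0,0],[0,0,0],-1],[[0,0,0],[0,0,0],-1],[[0,0,0],[0,0,0],-1],[[0,0,0],[0,0,0],-1],[[0,0,0],[0,0,0],-1],[[0,0,0],[0,0,0],-1]]' --force 60

```text
time_s: 10.22
ee_pos: [618.4, 57.5, 187.9]
ee_rot: [0.688, -0.159, 0.691, 0.158]
ft_force: [-1.6, -0.1, 4.3]
width: 11.9
```

Call:
drive_tool --moves '[[[-1,0,0],[0,0,0],-1],[[-2,0,0],[0,0,0],-1],[[-2,0,0],[0,0,0],-1],[[-1.5,0,0],[0,0,0],-1],[[0,0,0],[0,0,0],-1],[[0,0,0],[0,0,0],-1]]' --force 60

```text
time_s: 10.72
ee_pos: [618.8, 57.7, 252.8]
ee_rot: [0.688, -0.159, 0.691, 0.157]
ft_force: [0.6, -0.4, -3.4]
width: 11.4
```

```bash
python3 go.py 625 326 240 26; python3 - <<'E'
from h import *
s=grab("scene","6"); crop(s,260,100,460,300,3,"c10.png")
E
```

```text
pos [618.8  57.7 252.8] zang 25.8 tilt 0.24 q1 q6 [-0.1  -0.55] w 11.4 f [ 0.6 -0.4 -3.4] t 10.7
  turn x -0.2 rv [-0.2 -0.2  0. ] shift after turn (cm) [ 1.28 23.84 12.32] |d| 26.9
```

View pics/c10.png

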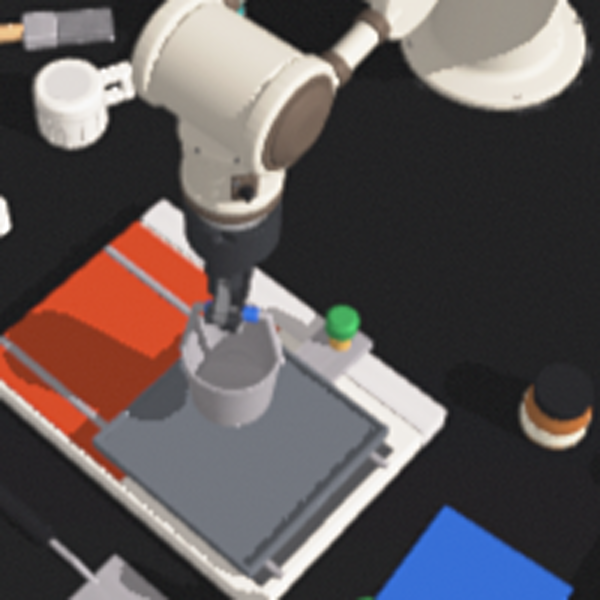

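Call:
drive_tool --moves '[[[0,2.4,1.2],[0,0,0],-1],[[0,3.0,1.6],[0,0,0],-1],[[0,3.2,1.6],[0,0,0],-1],[[0,3.2,1.6],[0,0,0],-1],[[0,3.2,1.6],[0,0,0],-1],[[0,3.2,1.7],[0,0,0],-1],[[0,3.2,1.7],[0,0,0],-1],[[0,2.4,1.3],[0,0,0],-1]]'

```text
time_s: 11.43
ee_pos: [623.9, 328.3, 248.8]
ee_rot: [0.686, -0.159, 0.692, 0.158]
ft_force: [0.4, -0.3, -1.6]
width: 12.1
```

Call:
drive_tool --moves '[[[0,0,0],[0,0,0],-1],[[0,0,0],[0,0,0],-1],[[2,0,0],[0,0,0],-1],[[2,0,0],[0,0,0],-1],[[2,0,0],[0,0,0],-1],[[1.5,0,0],[0,0,0],-1],[[0,0,0],[0,0,0],-1],[[0,0,0],[0,0,0],-1]]'

```text
time_s: 12.1
ee_pos: [624.3, 323.7, 174.7]
ee_rot: [0.686, -0.158, 0.693, 0.157]
ft_force: [0.4, -0.2, -2.3]
width: 11.7
```

```bash
python3 go.py 625 326 147 26; python3 - <<'E'
from h import *
s=grab("scene","7"); crop(s,330,150,530,350,3,"c11.png")
E
```

```text
pos [624.3 323.7 174.7] zang 25.7 tilt 0.55 q1 q6 [ 0.31 -0.14] w 11.7 f [ 0.4 -0.2 -2.3] t 12.1
  turn x -0.3 rv [-0.3 -0.5 -0. ] shift after turn (cm) [2.77 0.17 0.16] |d| 2.8
```

View pics/c11.png

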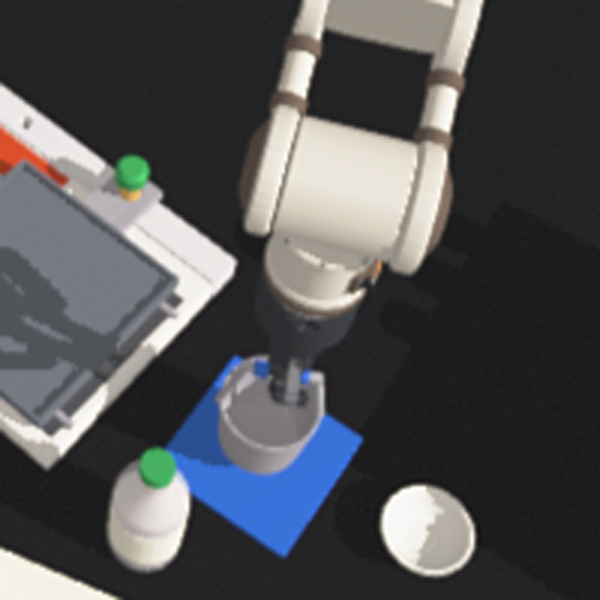

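Call:
drive_tool --moves '[[[1.2,0,0],[0,-0.5,0],-1],[[1.0,0,0],[0,0,0],-1],[[0,0,0],[0,0,0],-1],[[0.3,0,0],[0,0,0],-1],[[0,0,0],[0,0,0],-1],[[0,0,0],[0,0,0],-1]]'

```text
time_s: 12.65
ee_pos: [625.4, 325.4, 152.2]
ee_rot: [0.691, -0.158, 0.688, 0.158]
ft_force: [-0.3, -0.4, -2.0]
width: 11.4
```

Call:
drive_tool --moves '[[[0.3,0,0],[0,0,0],-1],[[0,0,0],[0,0,0],-1],[[0.3,0,0],[0,0,0],-1],[[0,0,0],[0,0,0],-1],[[0,0,0],[0,0,0],-1]]'

```text
time_s: 13.07
ee_pos: [625.9, 325.7, 146.8]
ee_rot: [0.691, -0.158, 0.687, 0.158]
ft_force: [0.8, 1.2, 2.1]
width: 11.7
```

Call:
drive_tool --moves '[[[0,0,0],[0,0,0],-0.5],[[0,0,0],[0,0,0],-0.2],[[0,0,0],[0,0,0],0.2],[[0,0,0],[0,0,0],0.2],[[0,0,0],[0,0,0],0.2],[[0,0,0],[0,0,0],0.2]]'

```text
time_s: 13.57
ee_pos: [625.1, 325.3, 145.6]
ee_rot: [0.69, -0.158, 0.688, 0.158]
ft_force: [0.3, -0.2, -0.5]
width: 51.2
```

Call:
drive_tool --moves '[[[-2,0,0],[0,0,0],0.2],[[-3,0,0],[0,0,0],0.2],[[-3,0,0],[0,0,0],0.4],[[-3,0,0],[0,0,0],0.6],[[0,-3,0],[0,0,0],1],[[0,-4,0],[0,0,0],1],[[0,-4,0],[0,0,0],1],[[0,-4,0],[0,0,0],1]]'

```text
time_s: 14.23
ee_pos: [690.6, 189.0, 256.0]
ee_rot: [0.691, -0.158, 0.688, 0.159]
ft_force: [0.6, 0.2, 0.5]
width: 85.2
```

```bash
python3 pail.py 8 142.5; python3 -c "
from ves import *
vessels('_8',[(614,-292),(506,-430),(383,-320)])
s=load('scene','_8');crop(s,160,80,480,350,2.4,'c12.png')"; python3 go.py 450 -446 200 -72
```

```text
top sleeve 5 z [147.1 148.9] mean [617.6 340.7] rect [array([617.6, 340.4]), array([10.5,  2.9]), np.float64(26.9)]
top knob 65 z [88.  94.3] mean [479.1  87.7] rect [array([479.5,  87.5]), array([30.8, 25.7]), np.float64(44.3)]
top tray 3083 z [45.5 53. ] mean [622.5  70.8] rect [array([623.2,  71.1]), array([196.8, 198.4]), np.float64(82.7)]
scene sleeve 92 z [146.9 151.2] mean [625.8 328. ] rect [array([626. , 327.8]), array([14.4, 42.7]), np.float64(29.4)]
scene knob none
scene tray 3528 z [44.9 52.1] mean [640.6  70.2] rect [array([625.9,  74.5]), array([203.4, 198.6]), np.float64(82.7)]
top c [ 616.4 -295.8] rad 0.7 handle n 28 r 61.5 dir 175.1 grip [ 559.6 -290.9]
top c [ 506.1 -431.8] rad 0.9 handle n 31 r 61.9 dir -162.2 grip [ 451.8 -449.3]
top c [ 383.6 -325.2] rad 0.6 handle n 28 r 61.6 dir 151.2 grip [ 333.6 -297.8]
scene c [ 617.8 -288.5] rad 2.8 handle n 43 r 61.1 dir 173.2 grip [ 561.2 -281.8]
scene c [ 509.7 -425.1] rad 2.3 handle n 37 r 61.3 dir -162.1 grip [ 455.4 -442.6]
scene c [ 385.9 -317.9] rad 2.5 handle n 38 r 60.4 dir 149.9 grip [ 336.6 -289.4]
pos [692.5 183.8 255.3] zang 25.4 tilt 0.23 q1 q6 [ 0.09 -0.35] w 85.2 f [ 0.3  0.3 -1. ] t 14.3
  turn x 97.4 rv [97.4  0.3 -0. ] shift after turn (cm) [  5.53 -42.52  52.41] |d| 67.7
```

View pics/c12.png

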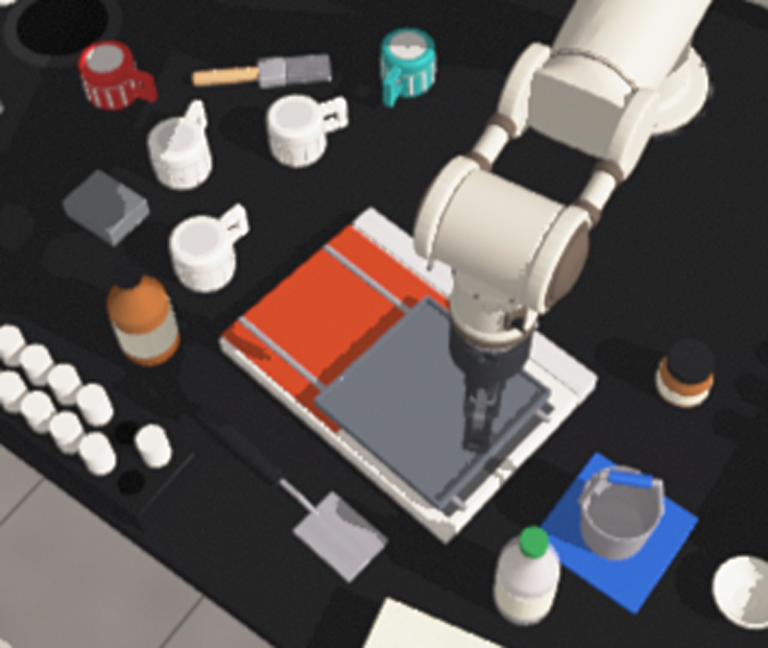

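Pail stands upright at the mat centre (±3 mm), and the knob is home at the loading end. Next is vessel 1.

```bash
python3 go.py 560.5 -287 200 -95.5
```

```text
pos [692.5 183.8 255.3] zang 25.4 tilt 0.23 q1 q6 [ 0.09 -0.35] w 85.2 f [ 0.3  0.3 -1. ] t 14.3
  turn x 120.9 rv [ 1.209e+02  3.000e-01 -1.000e-01] shift after turn (cm) [ 5.53 -8.62 48.13] |d| 49.2
```

Call:
drive_tool --moves '[[[0,0,0],[7.1,0,0],1],[[0,0,0],[7.1,0,0],1],[[0,0,0],[7.1,0,0],1],[[0,0,0],[7.1,0,0],1],[[0,0,0],[7.1,0,0],1],[[0,0,0],[7.1,0,0],1],[[0,0,0],[7.1,0,0],1],[[0,0,0],[7.1,0,0],1]]'

```text
time_s: 15.0
ee_pos: [689.9, 190.8, 255.6]
ee_rot: [0.682, 0.192, 0.68, -0.19]
ft_force: [0.5, 0.3, -0.1]
width: 85.4
```

Call:
drive_tool --moves '[[[0,0,0],[7.1,0,0],1],[[0,0,0],[7.1,0,0],1],[[0,0,0],[7.1,0,0],1],[[0,0,0],[7.1,0,0],1],[[0,0,0],[7.1,0,0],1],[[0,0,0],[7.1,0,0],1],[[0,0,0],[7.1,0,0],1],[[0,0,0],[7.1,0,0],1]]'

```text
time_s: 15.67
ee_pos: [689.9, 190.9, 255.6]
ee_rot: [0.509, 0.493, 0.508, -0.49]
ft_force: [-0.1, 0.6, -0.0]
width: 85.6
```

Call:
drive_tool --moves '[[[0,0,0],[7.1,0,0],1],[[0,-0.6,3.4],[0,0,0],1],[[0,-0.6,3.4],[0,0,0],1],[[0,-0.6,3.4],[0,0,0],1],[[0,-0.6,3.4],[0,0,0],1],[[0,-0.6,3.4],[0,0,0],1],[[0,-0.6,3.4],[0,0,0],1],[[0,-0.6,3.4],[0,0,0],1]]'

```text
time_s: 16.33
ee_pos: [627.4, -44.2, 255.2]
ee_rot: [0.479, 0.522, 0.478, -0.519]
ft_force: [-0.2, 0.0, -0.5]
width: 85.3
```

```bash
python3 go.py 560.5 -287 150 -95.5
```

```text
pos [627.4 -44.2 255.2] zang -94.8 tilt 0.21 q1 q6 [-0.26  1.39] w 85.3 f [-0.2  0.  -0.5] t 16.3
  turn x 0.7 rv [ 0.7 -0.1 -0.2] shift after turn (cm) [10.52 -4.33 24.81] |d| 27.3
```

Call:
drive_tool --moves '[[[0,-0.7,3.9],[0.7,0,0],1],[[1,-0.7,3.9],[0,0,0],1],[[1,-0.7,3.9],[0,0,0],0.6],[[1,-0.7,3.9],[0,0,0],0.6],[[1,-0.7,3.9],[0,0,0],0.6],[[1,-0.7,3],[0,0,0],0.6],[[0,0,0],[0,0,0],0.6],[[0,0,0],[0,0,0],0.6]]'

```text
time_s: 17.0
ee_pos: [564.3, -263.9, 203.7]
ee_rot: [0.474, 0.526, 0.475, -0.523]
ft_force: [-0.2, 0.7, 0.2]
width: 68.2
```

```bash
python3 go.py 560.5 -287 150 -95.5;  python3 - <<'E'
from h import *
s=grab("scene","9"); t=grab("top","9")
from ves import *
vessels('_9',[(614,-292),(506,-430),(383,-320)])
crop(s,160,80,360,230,3.5,"c13.png")
E
```

```text
pos [ 564.3 -263.9  203.7] zang -95.7 tilt 0.21 q1 q6 [-0.63  1.04] w 68.2 f [-0.2  0.7  0.2] t 17.0
  turn x -0.2 rv [-0.2 -0.2 -0.1] shift after turn (cm) [ 5.37 -0.15  2.33] |d| 5.9Traceback (most recent call last):
  File "<stdin>", line 4, in <module>
  File "ves.py", line 23, in vessels
    best=least_squares(lambda p:np.hypot(*(E-p).T)-38,best,loss="soft_l1").x
         ~~~~~~~~~~~~~^^^^^^^^^^^^^^^^^^^^^^^^^^^^^^^^^^^^^^^^^^^^^^^^^^^^
    return func(*args, **kwargs)
    vector_fun = VectorFunction(
        fun_wrapped,
    ...<6 lines>...
        workers=workers
    )
    self._update_fun()
    ~~~~~~~~~~~~~~~~^^
    self.f = self.fun_wrapped(xp_copy(self.x))
             ~~~~~~~~~~~~~~~~^^^^^^^^^^^^^^^^^
    return np.atleast_1d(self.fun(x))
                         ~~~~~~~~^^^
    return self.f(x, *self.args, **self.kwargs)
           ~~~~~~^^^^^^^^^^^^^^^^^^^^^^^^^^^^^^
  File "ves.py", line 23, in <lambda>
    best=least_squares(lambda p:np.hypot(*(E-p).T)-38,best,loss="soft_l1").x
                                           ~^~
ValueError: operands could not be broadcast together with shapes (0,) (2,)
```

```bash
sed -i 's/^            c=np.median(Q,0)/            if len(Q)<80: print(n,"hidden",len(Q)); continue\n            c=np.median(Q,0)/' ves.py; python3 - <<'E'
from h import *
from ves import *
vessels('_9',[(614,-292),(506,-430),(383,-320)])
s=load('scene','_9');crop(s,160,80,360,230,3.5,"c13.png")
E
```

```text
top hidden 35
top c [ 506.  -431.4] rad 1.1 handle n 32 r 61.9 dir -161.8 grip [ 451.9 -449.2]
top c [ 383.6 -325.1] rad 0.6 handle n 28 r 61.5 dir 151.3 grip [ 333.6 -297.7]
scene c [ 618.6 -288.7] rad 2.7 handle n 43 r 61.1 dir 175.2 grip [ 561.8 -284. ]
scene c [ 511.  -425.2] rad 3.5 handle n 1 r 48.2 dir -157.6 grip [ 458.3 -447. ]
scene c [ 385.9 -317.9] rad 2.5 handle n 39 r 59.7 dir 150.9 grip [ 336.1 -290.2]
```

View pics/c13.png

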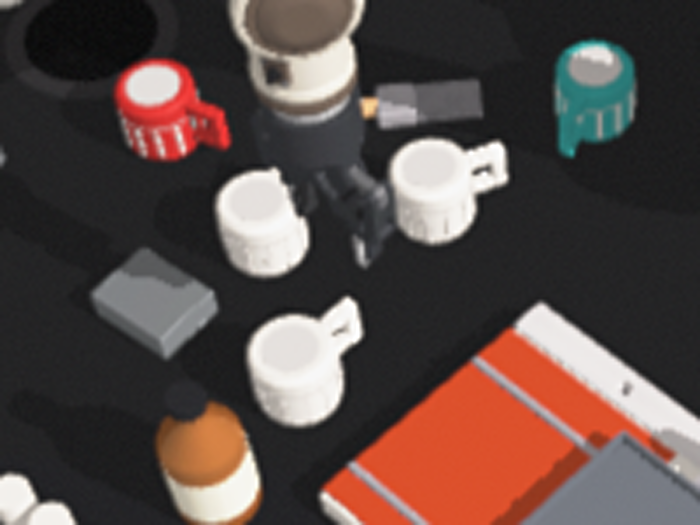

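Vessel 1 is unmoved, with its handle at crop px (347,320). Shifting over it and then descending.

Call:
drive_tool --moves '[[[1,0,1.2],[-0.2,-0.2,0],0.6],[[1.5,-0.1,1.1],[0,0,0],0.6],[[2,0,0],[0,0,0],0.6],[[0.9,0,0],[0,0,0],0.6],[[0,0,0],[0,0,0],0.6],[[0,0,0],[0,0,0],0.6]]'

```text
time_s: 17.6
ee_pos: [562.1, -285.4, 150.2]
ee_rot: [0.477, 0.523, 0.476, -0.522]
ft_force: [0.4, 0.3, -0.4]
width: 68.7
```

```bash
python3 go.py 560.5 -287 49 -95.5;  python3 - <<'E'
from h import *
s=grab("scene","10")
crop(s,160,80,360,230,3.5,"c14.png")
E
```

```text
pos [ 562.1 -285.4  150.2] zang -95.3 tilt 0.13 q1 q6 [-0.66  1.  ] w 68.7 f [ 0.4  0.3 -0.4] t 17.6
  turn x 0.2 rv [ 0.2  0.1 -0.1] shift after turn (cm) [10.12 -0.15  0.18] |d| 10.1
```

View pics/c14.png

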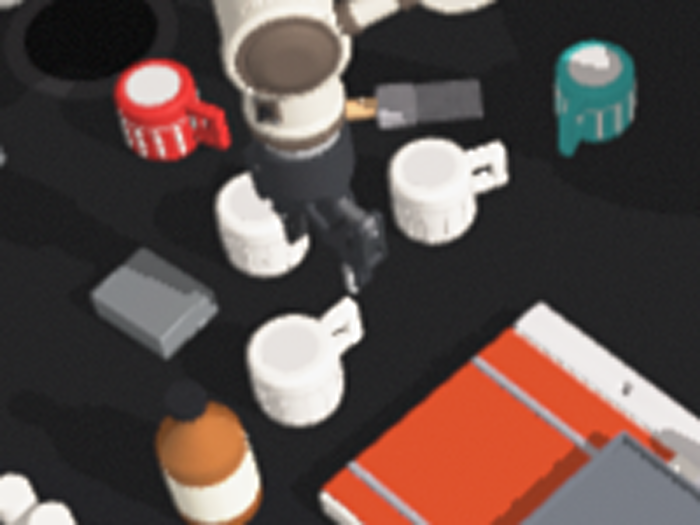

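Call:
drive_tool --moves '[[[2.5,-0.1,0.2],[0,0,0],0.6],[[2.5,0,0],[0,0,0],0.6],[[2.5,0,0],[0,0,0],0.6],[[2.0,0,0],[0,0,0],0.6],[[0.5,0,0],[0,0,0],0.6],[[0,0,0],[0,0,0],0.6],[[0,0,0],[0,0,0],0.6]]' --force 60

```text
time_s: 18.23
ee_pos: [562.2, -288.9, 52.3]
ee_rot: [0.478, 0.523, 0.474, -0.522]
ft_force: [0.6, 0.7, 0.8]
width: 68.0
```

Call:
drive_tool --moves '[[[0,0,0],[0,0,0],-1],[[0,0,0],[0,0,0],-1],[[0,0,0],[0,0,0],-1],[[0,0,0],[0,0,0],-1],[[0,0,0],[0,0,0],-1],[[0,0,0],[0,0,0],-1],[[0,0,0],[0,0,0],-1]]' --force 60

```text
time_s: 18.82
ee_pos: [561.4, -288.5, 51.4]
ee_rot: [0.477, 0.523, 0.475, -0.523]
ft_force: [-1.9, 1.2, 5.4]
width: 11.1
```

```bash
python3 go.py 560.5 -287 49 -95.5;  python3 - <<'E'
from h import *
s=grab("scene","11")
crop(s,160,80,360,230,3.5,"c15.png")
E
```

```text
pos [ 561.4 -288.5   51.4] zang -95.4 tilt 0.24 q1 q6 [-0.67  1.  ] w 11.1 f [-1.9  1.2  5.4] t 18.8
  turn x 0.1 rv [ 0.1  0.1 -0.2] shift after turn (cm) [ 0.24 -0.11 -0.14] |d| 0.3
```

View pics/c15.png

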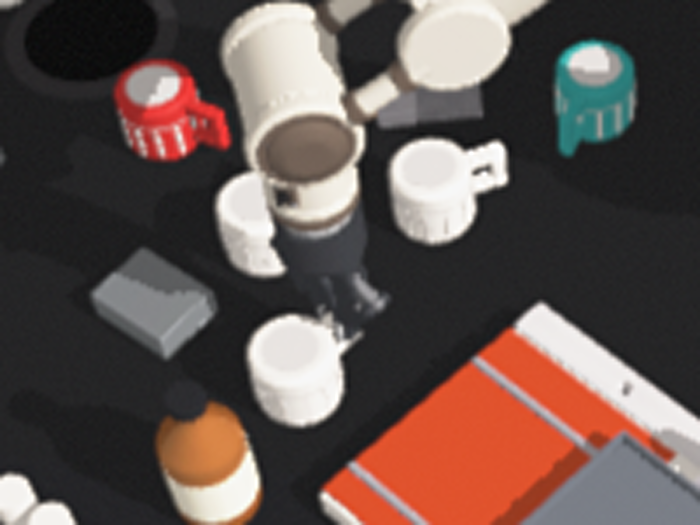

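Call:
drive_tool --moves '[[[-1.5,0,0],[0,0,0],-1],[[-2.5,0,0],[0,0,0],-1],[[-2.5,0,0],[0,0,0],-1],[[-2.5,0,0],[0,0,0],-1],[[-2,0,0],[0,0,0],-1],[[0,0,0],[-4,0,0],-1],[[0,0,0],[-6,0,0],-1],[[0,0,0],[-6,0,0],-1]]' --force 80

```text
time_s: 19.53
ee_pos: [560.4, -287.8, 160.0]
ee_rot: [0.546, 0.45, 0.544, -0.45]
ft_force: [-0.1, 0.3, -2.6]
width: 11.1
```

```bash
python3 go.py 659.4 -39.1 162 -7.4;  python3 - <<'E'
from h import *
s=grab("scene","12")
crop(s,160,80,360,230,3.5,"c16.png")
E
```

```text
pos [ 560.4 -287.8  160. ] zang -79.1 tilt 0.14 q1 q6 [-0.67  0.71] w 11.1 f [-0.1  0.3 -2.6] t 19.5
  turn x -71.7 rv [-71.7   0.1  -0. ] shift after turn (cm) [-0.2  25.94  6.61] |d| 26.8
```

View pics/c16.png

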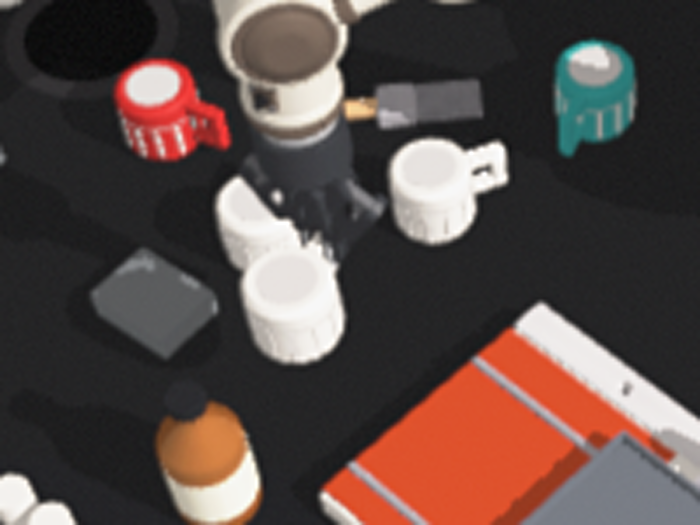

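Call:
drive_tool --moves '[[[0,0,0],[-6,0,0],-1],[[0,0,0],[-6,0,0],-1],[[0,0,0],[-6,0,0],-1],[[0,0,0],[-6,0,0],-1],[[0,0,0],[-6,0,0],-1],[[0,0,0],[-6,0,0],-1],[[0,0,0],[-6,0,0],-1],[[0,0,0],[-6,0,0],-1]]'

```text
time_s: 20.25
ee_pos: [560.3, -287.8, 159.5]
ee_rot: [0.682, 0.19, 0.68, -0.19]
ft_force: [-0.5, -0.4, -1.6]
width: 10.6
```

Call:
drive_tool --moves '[[[0,0,0],[-6,0,0],-1],[[0,0,0],[-6,0,0],-1],[[0,0,0],[-6,0,0],-1],[[0,0,0],[-5.5,0,0],-1],[[0,2,0.5],[0,0,0],-1],[[0,3,0.8],[0,0,0],-1],[[0,3,0.8],[0,0,0],-1],[[0,3,0.8],[0,0,0],-1]]'

```text
time_s: 20.92
ee_pos: [604.4, -181.9, 159.5]
ee_rot: [0.706, 0.049, 0.705, -0.05]
ft_force: [0.9, 0.2, -2.7]
width: 10.6
```

Call:
drive_tool --moves '[[[0,3,0.8],[0,0,0],-1],[[0,3,0.8],[0,0,0],-1],[[0,3,0.8],[0,0,0],-1],[[0,3,0.8],[0,0,0],-1],[[0,2,0.5],[0,0,0],-1],[[0,0,0],[0,0,0],-1],[[0,0,0],[0,0,0],-1],[[0,0,0],[0,0,0],-1]]'

```text
time_s: 21.58
ee_pos: [659.9, -50.0, 159.6]
ee_rot: [0.706, 0.048, 0.705, -0.05]
ft_force: [0.3, -0.3, -3.1]
width: 10.7
```

```bash
python3 go.py 659.4 -39.1 110 -7.4;  python3 - <<'E'
from h import *
s=grab("scene","13")
crop(s,200,120,420,320,3,"c17.png")
E
```

```text
pos [659.9 -50.  159.6] zang -7.9 tilt 0.15 q1 q6 [-0.26 -0.12] w 10.7 f [ 0.3 -0.3 -3.1] t 21.6
  turn x -0.5 rv [-0.5  0.1  0.1] shift after turn (cm) [ 4.96  1.07 -0.19] |d| 5.1
```

View pics/c17.png

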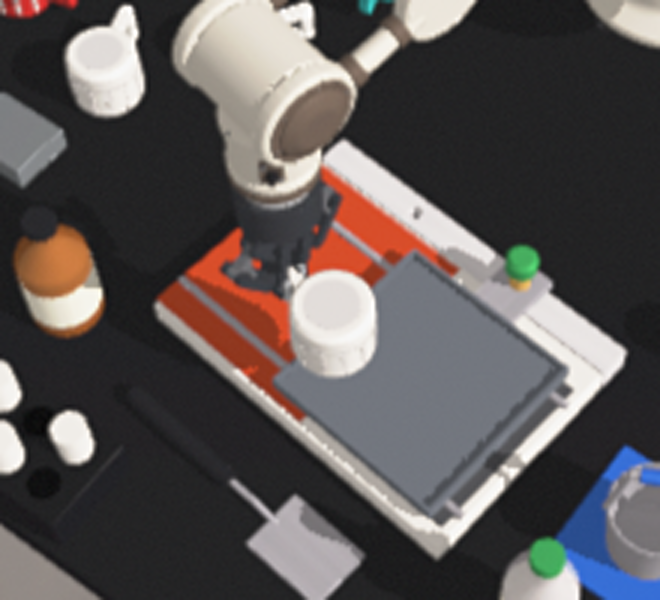

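Call:
drive_tool --moves '[[[0,1.1,-0.2],[-0.4,0,0],-1],[[1.5,0,0],[0,0,0],-1],[[2,0,0],[0,0,0],-1],[[1.4,0,0],[0,0,0],-1],[[0,0,0],[0,0,0],-1],[[0,0,0],[0,0,0],-1]]'

```text
time_s: 22.13
ee_pos: [659.1, -38.3, 110.2]
ee_rot: [0.706, 0.046, 0.706, -0.047]
ft_force: [0.2, -0.0, -1.1]
width: 11.0
```

```bash
cat > tr.py <<'E'
import sys; from h import *; from ves import *
tag=sys.argv[1]; z0=float(sys.argv[2]); xy=list(map(float,sys.argv[3].split(',')))
for n in ("top","scene"): grab(n,tag)
vessels('_'+tag,[(xy[0],xy[1],z0)])
E
python3 go.py 659.4 -39.1 96.5 -7.4; python3 tr.py 14 58 666,16; python3 -c "
from h import *
s=load('scene','_14');crop(s,200,120,420,320,3,'c18.png')"
```

```text
pos [659.1 -38.3 110.2] zang -7.5 tilt 0.07 q1 q6 [-0.24 -0.11] w 11.0 f [ 0.2 -0.  -1.1] t 22.1
  turn x -0.1 rv [-0.1  0.   0.1] shift after turn (cm) [ 1.37 -0.07  0.04] |d| 1.4
top c [670.3  -3.7] rad 3.1 no handle
scene c [668.7  16.8] rad 4.0 handle n 2 r 54.2 dir -103.9 grip [655.1 -38.5]
```

View pics/c18.png

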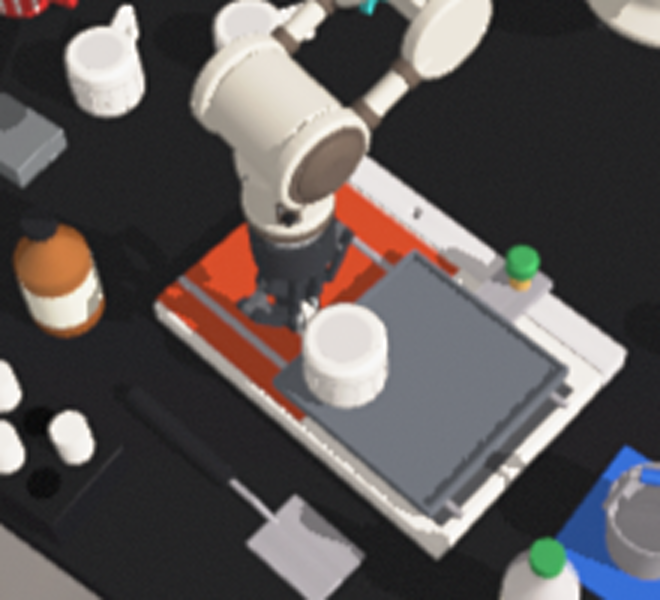

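Call:
drive_tool --moves '[[[0.7,0,0],[0,0,0],-1],[[0.4,0,0],[0,0,0],-1],[[0,0,0],[0,0,0],-1],[[0.3,0,0],[0,0,0],-1],[[0,0,0],[0,0,0],-1],[[0,0,0],[0,0,0],-1]]'

```text
time_s: 22.73
ee_pos: [660.2, -38.4, 97.4]
ee_rot: [0.707, 0.045, 0.705, -0.047]
ft_force: [-0.1, -0.9, -2.7]
width: 10.9
```

Call:
drive_tool --moves '[[[0.2,0,0],[0,0,0],-1],[[0,0,0],[0,0,0],-1],[[0.1,0,0],[0,0,0],-1],[[0,0,0],[0,0,0],-1],[[0,0,0],[0,0,0],-1]]'

```text
time_s: 23.15
ee_pos: [660.8, -38.5, 96.4]
ee_rot: [0.707, 0.045, 0.704, -0.047]
ft_force: [-4.1, 0.7, 7.6]
width: 10.7
```

Contact felt (+8 N). Releasing.

Call:
drive_tool --moves '[[[0,0,0],[0,0,0],-0.5],[[0,0,0],[0,0,0],-0.2],[[0,0,0],[0,0,0],0.2],[[0,0,0],[0,0,0],0.2],[[0,0,0],[0,0,0],0.2],[[-2,0,0],[0,0,0],0.2],[[-3,0,0],[0,0,0],0.2],[[-3,0,0],[0,0,0],0.2]]'

```text
time_s: 23.82
ee_pos: [658.9, -38.0, 173.7]
ee_rot: [0.705, 0.046, 0.706, -0.046]
ft_force: [1.5, 0.5, 0.9]
width: 51.3
```

```bash
python3 tr.py 15 45 666,16; python3 -c "
from ves import *
vessels('_15',[(506,-430),(383,-320)])
s=load('scene','_15');crop(s,160,80,420,320,2.4,'c19.png')";python3 go.py 453.5 -446 170 -72
```

```text
top c [664.1  13.9] rad 5.0 handle n 1 r 67.1 dir -98.0 grip [656.2 -42.5]
scene c [670.2  20.6] rad 2.4 handle n 47 r 61.8 dir -97.5 grip [662.8 -36. ]
top c [ 506.2 -431.6] rad 0.9 handle n 32 r 62.0 dir -162.1 grip [ 451.9 -449.2]
top c [ 383.6 -325.2] rad 0.6 handle n 27 r 61.6 dir 151.2 grip [ 333.6 -297.7]
scene c [ 509.7 -425.2] rad 2.0 handle n 38 r 61.6 dir -162.3 grip [ 455.4 -442.5]
scene hidden 2
pos [663.5 -39.1 181.2] zang -7.5 tilt 0.85 q1 q6 [-0.24 -0.11] w 51.1 f [0.5 0.2 1.6] t 23.9
  turn x 64.5 rv [64.5  0.8 -0.3] shift after turn (cm) [  1.12 -32.55  32.21] |d| 45.8
```

View pics/c19.png

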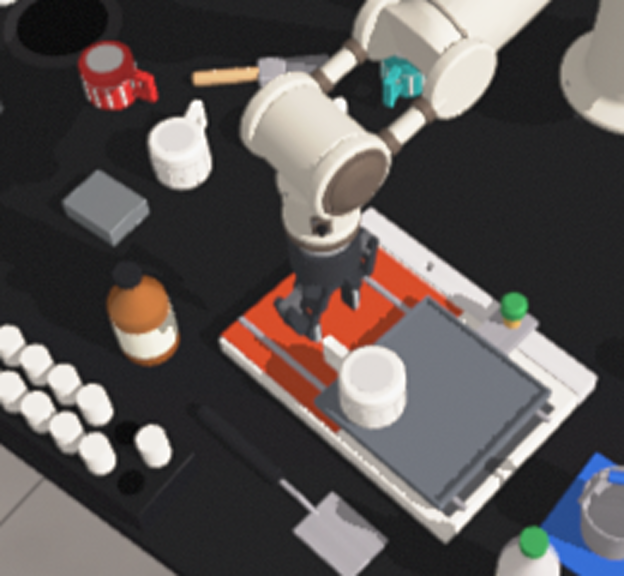

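Vessel 1 stands on the tray. Next is vessel 2.

Call:
drive_tool --moves '[[[0,0,0],[7.1,0,0],0.6],[[0,0,0],[7.1,0,0],0.6],[[0,0,0],[7.1,0,0],0.6],[[0,0,0],[7.1,0,0],0.6],[[0,0,0],[7.1,0,0],0.6],[[0,0,0],[7.1,0,0],0.6],[[0,0,0],[7.1,0,0],0.6],[[0,0,0],[7.1,0,0],0.6]]'

```text
time_s: 24.58
ee_pos: [659.7, -38.2, 173.6]
ee_rot: [0.599, 0.378, 0.597, -0.378]
ft_force: [-0.2, -0.0, 0.1]
width: 68.4
```

Call:
drive_tool --moves '[[[0,0,0],[7.1,0.4,0],0.6],[[0,-2.8,2.8],[0.6,0,0],0.6],[[0,-2.8,2.8],[0,0,0],0.6],[[0,-2.8,2.8],[0,0,0],0.6],[[0,-2.8,2.8],[0,0,0],0.6],[[0,-2.8,2.8],[0,0,0],0.6],[[0,-2.8,2.8],[0,0,0],0.6],[[0,-2.8,2.8],[0,0,0],0.6]]'

```text
time_s: 25.25
ee_pos: [533.3, -286.8, 172.7]
ee_rot: [0.571, 0.417, 0.573, -0.414]
ft_force: [0.6, -0.5, 0.4]
width: 67.9
```

Call:
drive_tool --moves '[[[0,-2.8,2.8],[0,0,0],0.6],[[0,-2.8,2.8],[0,0,0],0.6],[[0,-2.8,2.8],[0,0,0],0.6],[[0,-2,2],[0,0,0],0.6],[[0,0,0],[0,0,0],0.6],[[0,0,0],[0,0,0],0.6]]'

```text
time_s: 25.75
ee_pos: [466.9, -417.6, 172.0]
ee_rot: [0.57, 0.418, 0.573, -0.415]
ft_force: [-0.2, 1.1, 0.5]
width: 68.7
```

```bash
python3 go.py 453.5 -446 140 -72;  python3 tr.py 16 0 506,-430; python3 - <<'E'
from h import *
s=load("scene","_16")
crop(s,160,60,360,210,3.5,"c20.png")
E
```

```text
pos [ 466.9 -417.6  172. ] zang -72.1 tilt 0.3 q1 q6 [-0.92  0.33] w 68.7 f [-0.2  1.1  0.5] t 25.8
  turn x -0.1 rv [-0.1 -0.3 -0.1] shift after turn (cm) [ 3.2  -2.15  2.28] |d| 4.5
top hidden 66
scene c [ 509.7 -425.1] rad 2.5 handle n 37 r 61.8 dir -162.3 grip [ 455.4 -442.5]
```

View pics/c20.png

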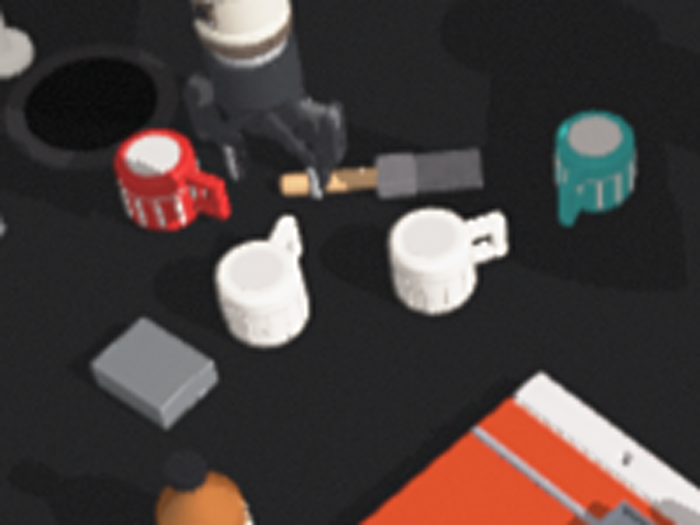

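Call:
drive_tool --moves '[[[1,-1.1,1.2],[0,-0.3,0],0.4],[[1.2,-1.05,1.1],[0,0,0],0.4],[[1,0,0],[0,0,0],0.4],[[0,0,0],[0,0,0],0.4],[[0,0,0],[0,0,0],0.4]]'

```text
time_s: 26.27
ee_pos: [454.1, -444.0, 138.7]
ee_rot: [0.572, 0.416, 0.573, -0.415]
ft_force: [0.8, -0.3, 0.2]
width: 59.7
```

```bash
python3 go.py 453.5 -446 50 -72; python3 - <<'E'
from h import *
s=grab("scene","17")
crop(s,160,60,360,210,3.5,"c21.png")
E
```

```text
pos [ 454.1 -444.   138.7] zang -72.0 tilt 0.15 q1 q6 [-0.96  0.29] w 59.7 f [ 0.8 -0.3  0.2] t 26.3
  turn x 0.0 rv [ 0.  -0.1 -0. ] shift after turn (cm) [ 8.87 -0.11  0.17] |d| 8.9
```

View pics/c21.png

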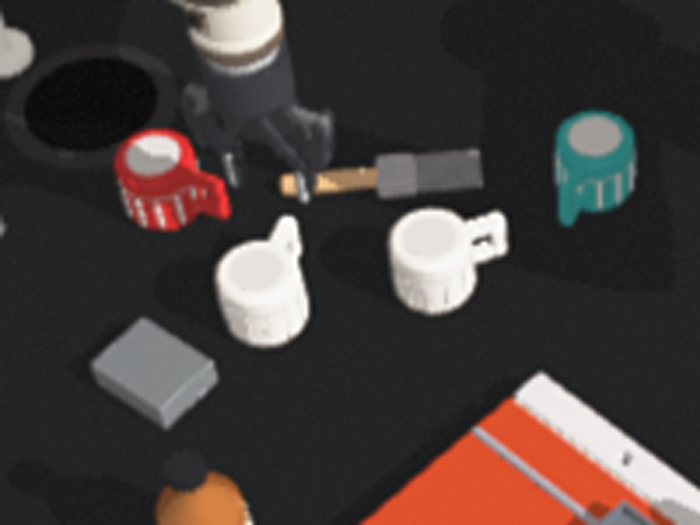

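Call:
drive_tool --moves '[[[2,-0.1,0.1],[0,0,0],0.4],[[2,0,0],[0,0,0],0.4],[[2,0,0],[0,0,0],0.4],[[2,0,0],[0,0,0],0.4],[[0.8,0,0],[0,0,0],0.4],[[0,0,0],[0,0,0],0.4],[[0,0,0],[0,0,0],0.4]]' --force 80

```text
time_s: 26.9
ee_pos: [454.5, -446.4, 53.2]
ee_rot: [0.573, 0.416, 0.571, -0.415]
ft_force: [0.4, -0.5, 0.4]
width: 60.0
```

Call:
drive_tool --moves '[[[0,0,0],[0,0,0],-1],[[0,0,0],[0,0,0],-1],[[0,0,0],[0,0,0],-1],[[0,0,0],[0,0,0],-1],[[0,0,0],[0,0,0],-1],[[0,0,0],[0,0,0],-1],[[0,0,0],[0,0,0],-1]]' --force 80

```text
time_s: 27.48
ee_pos: [454.5, -447.0, 53.7]
ee_rot: [0.573, 0.416, 0.571, -0.415]
ft_force: [-0.5, -0.3, 6.5]
width: 10.7
```

Call:
drive_tool --moves '[[[-1,0,0],[0,0,0],-1],[[-2.5,0,0],[0,0,0],-1],[[-2.5,0,0],[0,0,0],-1],[[-2.5,0,0],[0,0,0],-1],[[-2.5,0,0],[0,0,0],-1],[[0,0,0],[0,0,0],-1],[[0,0,0],[0,0,0],-1]]'

```text
time_s: 28.07
ee_pos: [454.3, -446.9, 164.0]
ee_rot: [0.574, 0.415, 0.571, -0.416]
ft_force: [-1.0, -0.2, -1.8]
width: 10.3
```

```bash
python3 go.py 560.2 -26.2 162 -7.4; python3 - <<'E'
from h import *
s=grab("scene","18")
crop(s,160,60,360,210,3.5,"c22.png")
E
```

```text
pos [ 454.3 -446.9  164. ] zang -72.0 tilt 0.25 q1 q6 [-0.97  0.29] w 10.3 f [-1.  -0.2 -1.8] t 28.1
  turn x -64.6 rv [-64.6   0.3   0. ] shift after turn (cm) [ 0.2  43.09  5.08] |d| 43.4
```

View pics/c22.png

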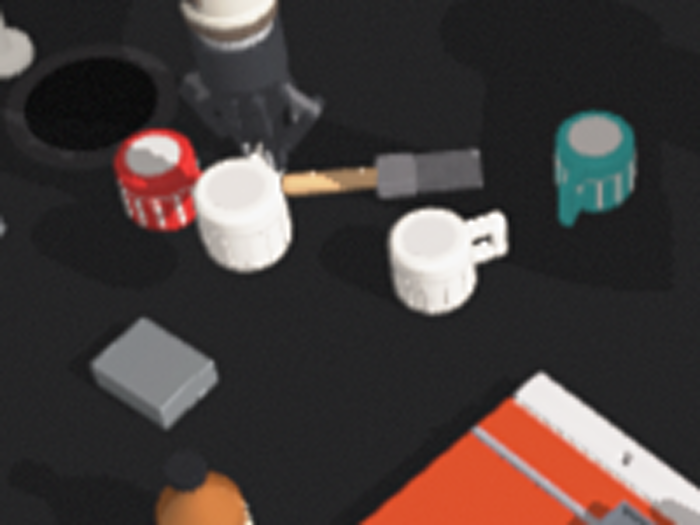

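Call:
drive_tool --moves '[[[0,0,0],[-4,0,0],-1],[[0,0,0],[-6,0,0],-1],[[0,0,0],[-6,0,0],-1],[[0,0,0],[-6,0,0],-1],[[0,0,0],[-6,0,0],-1],[[0,0,0],[-6,0,0],-1],[[0,0,0],[-6,0,0],-1],[[0,0,0],[-6,0,0],-1]]'

```text
time_s: 28.78
ee_pos: [452.9, -444.9, 159.4]
ee_rot: [0.689, 0.158, 0.69, -0.156]
ft_force: [0.2, 0.3, -1.3]
width: 10.7
```

Call:
drive_tool --moves '[[[0,0,0],[-6,0,0],-1],[[0,0,0],[-6,0,0],-1],[[0,0,0],[-6.4,0,0],-1],[[0,2,0.3],[0,0,0],-1],[[0,3,0.4],[0,0,0],-1],[[0,3.5,0.4],[0,0,0],-1],[[0,3.5,0.4],[0,0,0],-1],[[0,3.5,0.4],[0,0,0],-1]]'

```text
time_s: 29.45
ee_pos: [491.9, -292.6, 159.7]
ee_rot: [0.705, 0.048, 0.706, -0.046]
ft_force: [0.7, 0.4, -2.0]
width: 11.0
```

Call:
drive_tool --moves '[[[0,3.5,0.4],[0,0,0],-1],[[0,3.5,0.4],[0,0,0],-1],[[0,3.5,0.4],[0,0,0],-1],[[0,3.5,0.4],[0,0,0],-1],[[0,3.5,0.4],[0,0,0],-1],[[0,3,0.4],[0,0,0],-1],[[0,2,0.3],[0,0,0],-1],[[0,0,0],[0,0,0],-1]]'

```text
time_s: 30.12
ee_pos: [548.5, -71.3, 159.8]
ee_rot: [0.705, 0.046, 0.707, -0.044]
ft_force: [1.1, -0.7, -2.1]
width: 10.8
```

```bash
python3 go.py 560.2 -26.2 112 -7.4; python3 - <<'E'
from h import *
s=grab("scene","19")
crop(s,200,120,420,320,3,"c23.png")
E
```

```text
pos [548.5 -71.3 159.8] zang -7.3 tilt 0.22 q1 q6 [-0.35 -0.22] w 10.8 f [ 1.1 -0.7 -2.1] t 30.1
  turn x 0.1 rv [ 0.1 -0.2 -0.1] shift after turn (cm) [4.78 4.62 0.58] |d| 6.7
```

View pics/c23.png

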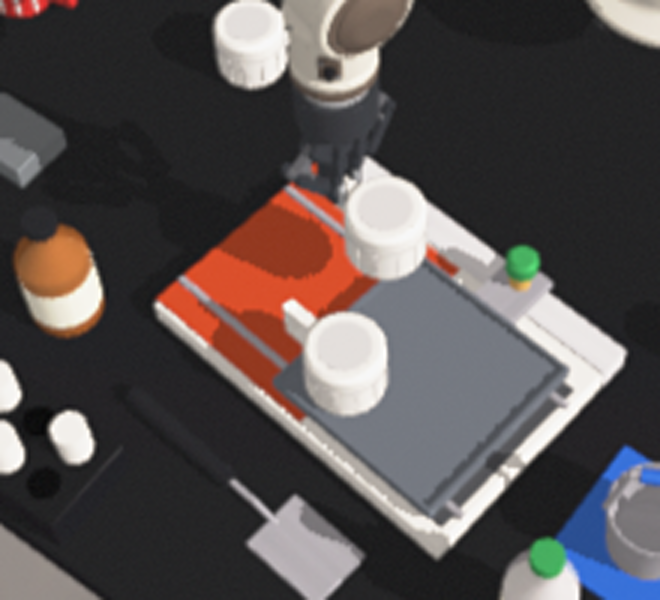

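Call:
drive_tool --moves '[[[0,2.3,0.3],[0,-0.2,0],-1],[[0,2.2,0.3],[0,0,0],-1],[[1.5,0,0],[0,0,0],-1],[[2,0,0],[0,0,0],-1],[[1.2,0,0],[0,0,0],-1],[[0,0,0],[0,0,0],-1],[[0,0,0],[0,0,0],-1]]'

```text
time_s: 30.75
ee_pos: [560.5, -32.4, 114.1]
ee_rot: [0.706, 0.047, 0.705, -0.047]
ft_force: [0.2, -0.4, -1.4]
width: 10.2
```

```bash
python3 go.py 560.2 -26.2 98.7 -7.4;  python3 tr.py 20 58 567,29; python3 - <<'E'
from h import *
s=load("scene","_20")
crop(s,200,120,420,320,3,"c24.png")
E
```

```text
pos [560.5 -32.4 114.1] zang -7.6 tilt 0.1 q1 q6 [-0.27 -0.14] w 10.2 f [ 0.2 -0.4 -1.4] t 30.8
  turn x -0.2 rv [-0.2  0.1 -0. ] shift after turn (cm) [ 1.54  0.61 -0.11] |d| 1.7
top c [558.2   3.5] rad 4.6 no handle
scene c [569.6  23.3] rad 3.3 handle n 126 r 77.8 dir -0.2 grip [626.6  23.1]
```

View pics/c24.png

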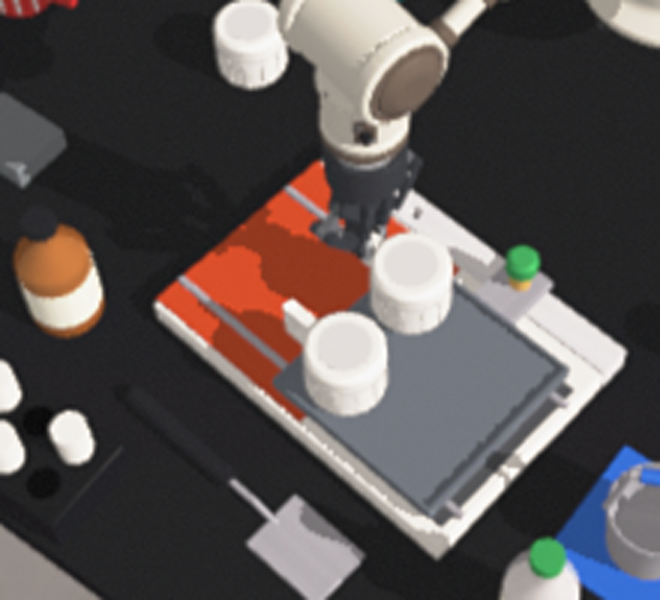

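Call:
drive_tool --moves '[[[0,0.6,-0.1],[0,0,0],-1],[[0,0,0],[0,0,0],-1],[[0.7,0,0],[0,0,0],-1],[[0.6,0,0],[0,0,0],-1],[[0.2,0,0],[0,0,0],-1],[[0,0,0],[0,0,0],-1],[[0,0,0],[0,0,0],-1]]'

```text
time_s: 31.43
ee_pos: [561.4, -25.8, 100.2]
ee_rot: [0.707, 0.047, 0.704, -0.047]
ft_force: [-0.1, 0.1, -1.6]
width: 10.7
```

Call:
drive_tool --moves '[[[0.2,0,0],[0,0,0],-1],[[0,0,0],[0,0,0],-1],[[0,0,0],[0,0,0],-1]]'

```text
time_s: 31.68
ee_pos: [562.0, -25.9, 99.0]
ee_rot: [0.708, 0.047, 0.703, -0.047]
ft_force: [-0.1, 0.7, 0.2]
width: 10.9
```

Call:
drive_tool --moves '[[[0.1,0,0],[0,0,0],-1],[[0,0,0],[0,0,0],-1],[[0,0,0],[0,0,0],-1]]'

```text
time_s: 31.93
ee_pos: [562.3, -26.0, 98.7]
ee_rot: [0.708, 0.046, 0.703, -0.047]
ft_force: [-0.3, -0.1, 5.1]
width: 10.3
```

Call:
drive_tool --moves '[[[0,0,0],[0,0,0],-0.5],[[0,0,0],[0,0,0],-0.2],[[0,0,0],[0,0,0],0.2],[[0,0,0],[0,0,0],0.2],[[0,0,0],[0,0,0],0.2],[[-2,0,0],[0,0,0],0.2],[[-3,0,0],[0,0,0],0.2],[[-3,0,0],[0,0,0],0.2]]'

```text
time_s: 32.6
ee_pos: [560.1, -25.5, 177.2]
ee_rot: [0.706, 0.047, 0.705, -0.047]
ft_force: [0.7, 0.2, 0.4]
width: 51.3
```

```bash
python3 tr.py 21 45 567,29; python3 -c "
from ves import *
vessels('_21',[(666,17,45)]); vessels('_21',[(383,-320)])
s=load('scene','_21');crop(s,160,80,420,320,2.4,'c25.png')";python3 go.py 334.8 -294 170 61
```

```text
top c [569.4  20.3] rad 5.4 handle n 4 r 64.2 dir -99.7 grip [559.8 -35.9]
scene c [572.6  32.4] rad 2.6 handle n 184 r 69.6 dir -15.1 grip [627.6  17.5]
top hidden 1
scene c [670.3  20.6] rad 2.1 handle n 210 r 69.2 dir 176.0 grip [613.5  24.6]
top c [ 383.6 -325.2] rad 0.6 handle n 27 r 61.6 dir 151.2 grip [ 333.6 -297.7]
scene c [ 386.8 -318.6] rad 2.2 handle n 39 r 60.8 dir 150.9 grip [ 337.  -290.8]
pos [564.7 -26.6 183.5] zang -7.6 tilt 0.93 q1 q6 [-0.26 -0.13] w 51.5 f [1.5 0.3 1.2] t 32.7
  turn x -68.6 rv [-68.6   0.8   0.6] shift after turn (cm) [  1.35   7.15 -34.53] |d| 35.3
```

View pics/c25.png

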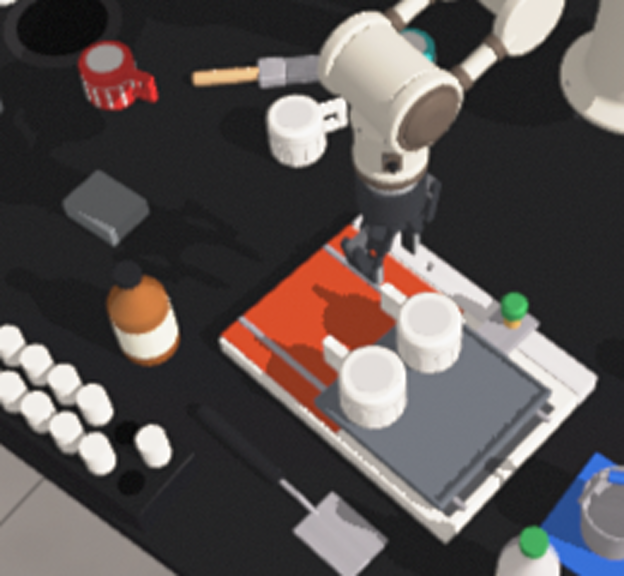

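Call:
drive_tool --moves '[[[0,0,0],[-7.1,0,0],0.4],[[0,0,0],[-7.1,0,0],0.4],[[0,0,0],[-7.1,0,0],0.4],[[0,0,0],[-7.1,0,0],0.4],[[0,0,0],[-7.1,0,0],0.4],[[0,0,0],[-7.1,0,0],0.4],[[0,0,0],[-7.1,0,0],0.4],[[0,0,0],[-7.1,0,0],0.4]]'

```text
time_s: 33.37
ee_pos: [560.8, -25.7, 176.6]
ee_rot: [0.643, -0.297, 0.641, 0.296]
ft_force: [0.3, -0.6, 0.2]
width: 59.5
```

Call:
drive_tool --moves '[[[0,0,0],[-6,0,0],0.4],[[0,0,0],[-6,0,0],0.4],[[0,0.8,-3.9],[0,0,0],0.4],[[0,0.8,-3.9],[0,0,0],0.4],[[0,0.8,-3.9],[0,0,0],0.4],[[0,0.8,-3.9],[0,0,0],0.4],[[0,0.8,-3.9],[0,0,0],0.4],[[0,0.8,-3.9],[0,0,0],0.4]]'

```text
time_s: 34.03
ee_pos: [404.8, -208.5, 176.2]
ee_rot: [0.61, -0.361, 0.607, 0.359]
ft_force: [-0.2, -1.4, 0.4]
width: 60.2
```

Call:
drive_tool --moves '[[[0,0.8,-3.5],[0,0,0],0.4],[[0,0.8,-3.5],[0,0,0],0.4],[[0,0.4,-2],[0,0,0],0.4],[[0,0,0],[0,0,0],0.4],[[0,0,0],[0,0,0],0.4]]'

```text
time_s: 34.45
ee_pos: [345.0, -277.3, 176.1]
ee_rot: [0.611, -0.36, 0.607, 0.358]
ft_force: [0.6, -0.0, 1.0]
width: 59.4
```

```bash
python3 go.py 334.8 -294 130 61;  python3 tr.py 22 0 383,-320; python3 - <<'E'
from h import *
s=load("scene","_22")
crop(s,180,40,380,190,3.5,"c26.png")
E
```

```text
pos [ 345.  -277.3  176.1] zang 61.1 tilt 0.29 q1 q6 [-0.95 -2.02] w 59.4 f [ 0.6 -0.   1. ] t 34.5
  turn x 0.1 rv [0.1 0.1 0.3] shift after turn (cm) [ 4.61  0.09 -1.95] |d| 5.0
top hidden 8
scene c [ 386.3 -318.1] rad 2.2 handle n 40 r 59.8 dir 150.8 grip [ 336.6 -290.3]
```

View pics/c26.png

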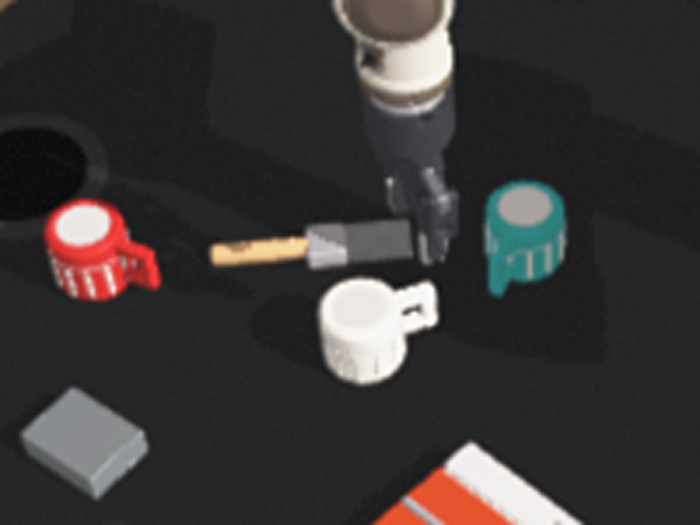

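Call:
drive_tool --moves '[[[0,0.1,-1.9],[0,0,0.2],0.4],[[2,0,0],[0,0,0],0.4],[[2,0,0],[0,0,0],0.4],[[0,0,0],[0,0,0],0.4],[[0,0,0],[0,0,0],0.4]]'

```text
time_s: 34.97
ee_pos: [335.8, -291.5, 135.7]
ee_rot: [0.609, -0.36, 0.607, 0.362]
ft_force: [0.5, -0.4, -0.0]
width: 59.7
```

```bash
python3 go.py 334.8 -294 50 61; python3 - <<'E'
from h import *
s=grab("scene","23")
crop(s,180,40,380,190,3.5,"c27.png")
E
```

```text
pos [ 335.8 -291.5  135.7] zang 61.3 tilt 0.21 q1 q6 [-0.99 -2.06] w 59.7 f [ 0.5 -0.4 -0. ] t 35.0
  turn x 0.3 rv [ 0.3  0.2 -0.1] shift after turn (cm) [ 8.57 -0.03 -0.27] |d| 8.6
```

View pics/c27.png

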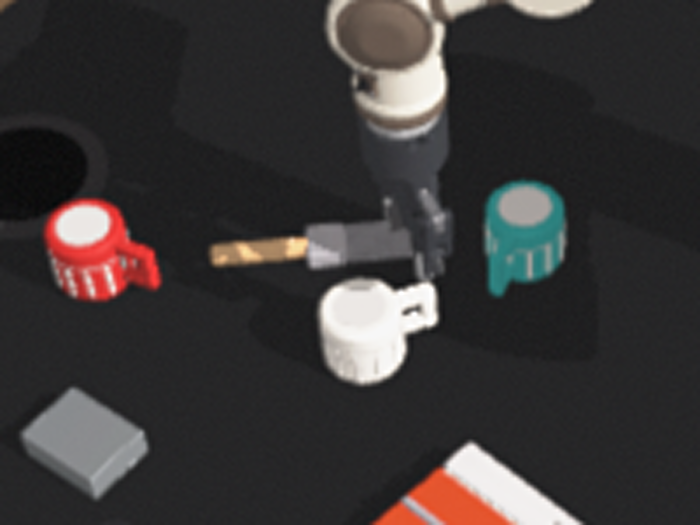

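Call:
drive_tool --moves '[[[2,0,-0.2],[0,0,0],0.4],[[2,0,0],[0,0,0],0.4],[[2,0,0],[0,0,0],0.4],[[2,0,0],[0,0,0],0.4],[[0.5,0,0],[0,0,0],0.4],[[0,0,0],[0,0,0],0.4],[[0,0,0],[0,0,0],0.4]]' --force 80

```text
time_s: 35.6
ee_pos: [335.7, -295.5, 52.9]
ee_rot: [0.609, -0.361, 0.608, 0.359]
ft_force: [0.9, -0.6, 0.3]
width: 59.6
```

Call:
drive_tool --moves '[[[0,0,0],[0,0,0],-1],[[0,0,0],[0,0,0],-1],[[0,0,0],[0,0,0],-1],[[0,0,0],[0,0,0],-1],[[0,0,0],[0,0,0],-1],[[0,0,0],[0,0,0],-1],[[0,0,0],[0,0,0],-1]]' --force 80

```text
time_s: 36.18
ee_pos: [335.3, -295.6, 52.5]
ee_rot: [0.609, -0.361, 0.608, 0.359]
ft_force: [-0.5, 0.4, 7.0]
width: 10.6
```

Call:
drive_tool --moves '[[[-1,0,0],[0,0,0],-1],[[-2.5,0,0],[0,0,0],-1],[[-2.5,0,0],[0,0,0],-1],[[-2.5,0,0],[0,0,0],-1],[[-2.5,0,0],[0,0,0],-1],[[-2.5,0,0],[0,0,0],-1],[[0,0,0],[0,0,0],-1]]'

```text
time_s: 36.77
ee_pos: [336.1, -297.1, 191.7]
ee_rot: [0.609, -0.363, 0.608, 0.357]
ft_force: [0.4, -0.8, -1.3]
width: 10.7
```

```bash
python3 go.py 636.9 175.7 190 -7.4; python3 - <<'E'
from h import *
s=grab("scene","24")
crop(s,180,40,380,190,3.5,"c28.png")
E
```

```text
pos [ 336.1 -297.1  191.7] zang 61.2 tilt 0.54 q1 q6 [-1.   -2.07] w 10.7 f [ 0.4 -0.8 -1.3] t 36.8
  turn x 68.6 rv [68.6  0.2  0.5] shift after turn (cm) [ 0.17 50.76 23.74] |d| 56.0
```

View pics/c28.png

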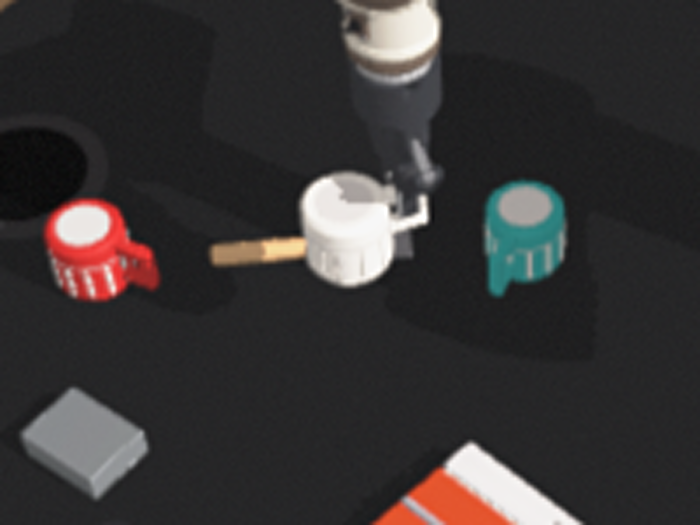

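Call:
drive_tool --moves '[[[0,0,0],[4.6,0,0],-1],[[0,0,0],[6,0,0],-1],[[0,0,0],[6,0,0],-1],[[0,0,0],[6,0,0],-1],[[0,0,0],[6,0,0],-1],[[0,0,0],[6,0,0],-1],[[0,0,0],[6,0,0],-1],[[0,0,0],[6,0,0],-1]]'

```text
time_s: 37.48
ee_pos: [333.7, -293.5, 184.1]
ee_rot: [0.702, -0.086, 0.701, 0.09]
ft_force: [1.4, 0.7, -2.5]
width: 10.4
```

Call:
drive_tool --moves '[[[0,0,0],[6,0,0],-1],[[0,0,0],[6,0,0],-1],[[0,0,0],[6,0,0],-1],[[0,0,0],[4,0,0],-1],[[0,2,0.9],[0,0,0.4],-1],[[0,2.5,1.2],[0,0,0],-1],[[0,3,1.4],[0,0,0],-1],[[0,3,1.4],[0,0,0],-1]]'

```text
time_s: 38.15
ee_pos: [395.9, -195.1, 185.1]
ee_rot: [0.705, 0.05, 0.706, -0.042]
ft_force: [0.8, -0.2, -2.2]
width: 10.5
```

Call:
drive_tool --moves '[[[0,3,1.4],[0,0,0],-1],[[0,3,1.4],[0,0,0],-1],[[0,3,1.4],[0,0,0],-1],[[0,3,1.4],[0,0,0],-1],[[0,3,1.4],[0,0,0],-1],[[0,3,1.4],[0,0,0],-1],[[0,2,0.9],[0,0,0],-1],[[0,0,0],[0,0,0],-1]]'

```text
time_s: 38.82
ee_pos: [514.6, -6.9, 186.8]
ee_rot: [0.706, 0.048, 0.706, -0.04]
ft_force: [0.0, 1.2, -2.3]
width: 10.7
```

```bash
python3 go.py 636.9 175.7 190 -7.4; python3 - <<'E'
from h import *
s=grab("scene","25")
crop(s,180,80,430,280,3,"c29.png")
E
```

```text
pos [514.6  -6.9 186.8] zang -7.1 tilt 0.61 q1 q6 [-0.25 -0.13] w 10.7 f [ 0.   1.2 -2.3] t 38.8
  turn x 0.3 rv [ 0.3 -0.1 -0.6] shift after turn (cm) [-0.32 19.69  9.78] |d| 22.0
```

View pics/c29.png

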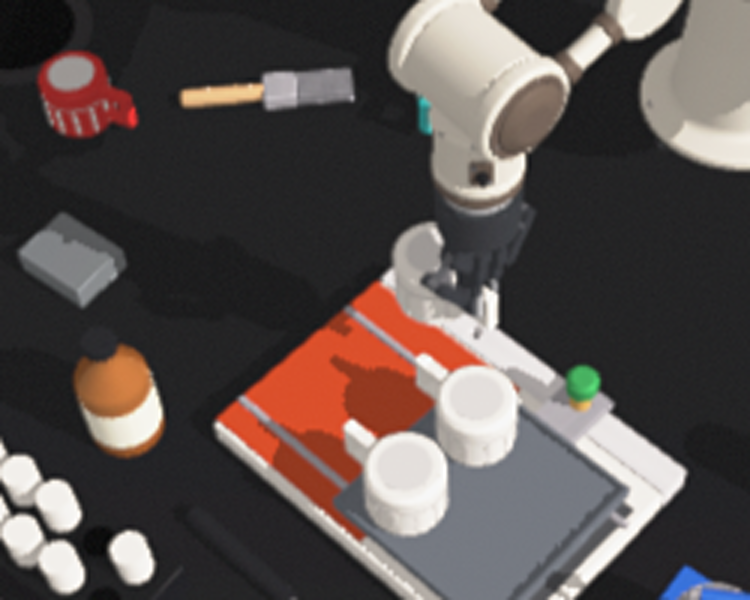

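Call:
drive_tool --moves '[[[-1,2,1],[0,0,-0.5],-1],[[0,3,1.5],[0,0,0],-1],[[0,3,1.5],[0,0,0],-1],[[0,3,1.5],[0,0,0],-1],[[0,3,1.5],[0,0,0],-1],[[0,3,1.5],[0,0,0],-1],[[0,2,1],[0,0,0],-1],[[0,0,0],[0,0,0],-1]]'

```text
time_s: 39.53
ee_pos: [633.6, 167.7, 197.2]
ee_rot: [0.706, 0.045, 0.706, -0.045]
ft_force: [-0.5, -0.6, -2.5]
width: 10.5
```

```bash
python3 go.py 636.9 175.7 150 -7.4; python3 - <<'E'
from h import *
s=grab("scene","26")
crop(s,220,100,450,300,3,"c30.png")
E
```

```text
pos [633.6 167.7 197.2] zang -7.3 tilt 0.02 q1 q6 [0.07 0.2 ] w 10.5 f [-0.5 -0.6 -2.5] t 39.5
  turn x 0.1 rv [ 0.1  0.  -0. ] shift after turn (cm) [4.72 0.83 0.23] |d| 4.8
```

View pics/c30.png

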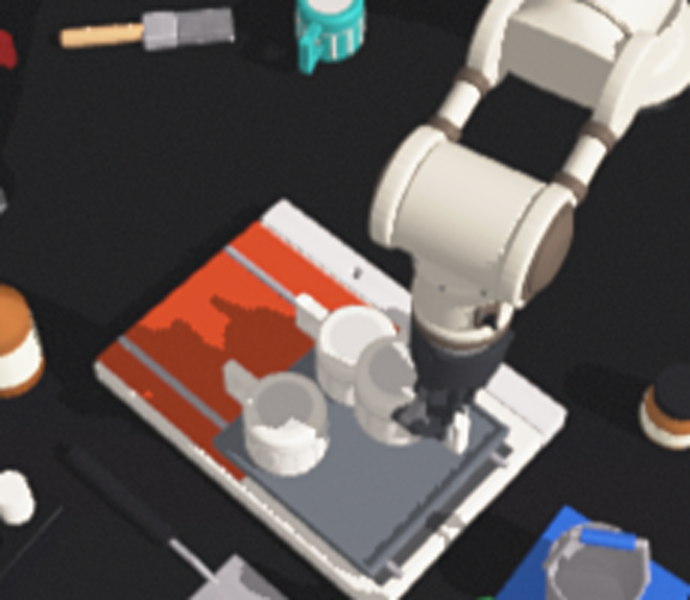

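Call:
drive_tool --moves '[[[0,0.8,0.2],[0,0,0],-1],[[1.5,0,0],[0,0,0],-1],[[2,0,0],[0,0,0],-1],[[2,0,0],[0,0,0],-1],[[1.5,0,0],[0,0,0],-1],[[1,0,0],[0,0,0],-1],[[0,0,0],[0,0,0],-1],[[0,0,0],[0,0,0],-1]]'

```text
time_s: 40.25
ee_pos: [635.9, 172.3, 119.1]
ee_rot: [0.706, 0.045, 0.705, -0.046]
ft_force: [0.9, 0.1, -2.4]
width: 10.7
```

```bash
python3 go.py 636.9 175.7 97.5 -7.4; python3 - <<'E'
from h import *
s=grab("scene","27")
crop(s,220,100,450,300,3,"c31.png")
E
```

```text
pos [635.9 172.3 119.1] zang -7.4 tilt 0.08 q1 q6 [0.08 0.21] w 10.7 f [ 0.9  0.1 -2.4] t 40.2
  turn x -0.0 rv [-0.   0.1  0.1] shift after turn (cm) [2.16 0.35 0.05] |d| 2.2
```

View pics/c31.png

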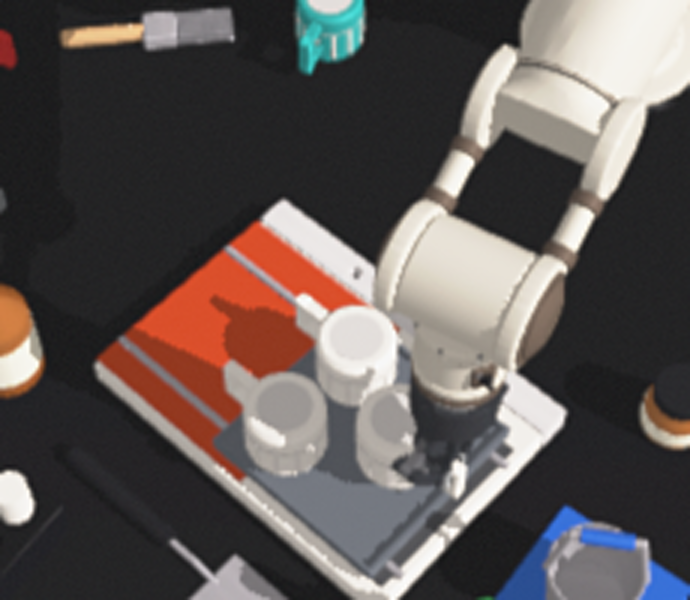

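Call:
drive_tool --moves '[[[0,0.3,0],[0,0,0],-1],[[0.8,0,0],[0,0,0],-1],[[0.8,0,0],[0,0,0],-1],[[0,0,0],[0,0,0],-1],[[0.4,0,0],[0,0,0],-1],[[0,0,0],[0,0,0],-1],[[0,0,0],[0,0,0],-1]]'

```text
time_s: 40.88
ee_pos: [636.6, 176.0, 99.1]
ee_rot: [0.706, 0.045, 0.705, -0.046]
ft_force: [0.3, -0.1, -3.4]
width: 10.5
```

Call:
drive_tool --moves '[[[0.2,0,0],[0,0,0],-1],[[0,0,0],[0,0,0],-1],[[0,0,0],[0,0,0],-1]]'

```text
time_s: 41.13
ee_pos: [637.2, 175.9, 97.9]
ee_rot: [0.707, 0.045, 0.705, -0.046]
ft_force: [1.1, -0.9, -1.6]
width: 10.7
```

Call:
drive_tool --moves '[[[0.2,0,0],[0,0,0],-1],[[0,0,0],[0,0,0],-1],[[0,0,0],[0,0,0],-1]]'

```text
time_s: 41.38
ee_pos: [637.5, 176.1, 97.5]
ee_rot: [0.707, 0.045, 0.704, -0.046]
ft_force: [-3.0, -0.2, 6.5]
width: 10.9
```

Call:
drive_tool --moves '[[[0,0,0],[0,0,0],-0.5],[[0,0,0],[0,0,0],-0.2],[[0,0,0],[0,0,0],0.2],[[0,0,0],[0,0,0],0.2],[[0,0,0],[0,0,0],0.2],[[-2,0,0],[0,0,0],0.2],[[-3,0,0],[0,0,0],0.2],[[-3,0,0],[0,0,0],0.2]]'

```text
time_s: 42.05
ee_pos: [635.6, 176.0, 174.9]
ee_rot: [0.705, 0.045, 0.706, -0.046]
ft_force: [0.4, 0.4, 0.6]
width: 51.9
```

Call:
drive_tool --moves '[[[-3,0,0],[0,0,0],0.2],[[0,0,-3.5],[0,0,0],1],[[0,0,-3.5],[0,0,0],1],[[0,0,-3.5],[0,0,0],1],[[0,0,-3.5],[0,0,0],1],[[0,0,-3.5],[0,0,0],1],[[0,0,-3.5],[0,0,0],1],[[0,0,0],[0,0,0],1]]'

```text
time_s: 42.72
ee_pos: [421.9, 203.7, 202.9]
ee_rot: [0.704, 0.044, 0.707, -0.045]
ft_force: [1.0, -1.0, -0.5]
width: 85.4
```

```bash
python3 pail.py 28 142.5; python3 tr.py 28 45 630,120;python3 -c "
from ves import *
vessels('_28',[(666,17,45),(568,29,45)])
s=load('scene','_28');crop(s,220,100,480,340,2.4,'c32.png')"; python3 go.py 480 89 170 -97.4
```

```text
top sleeve 54 z [146.9 153.1] mean [626.8 323.3] rect [array([627.3, 322.8]), array([12. , 43.1]), np.float64(26.7)]
top knob 64 z [89.  95.5] mean [479.1  87.9] rect [array([479.5,  89.1]), array([26.5, 26.9]), np.float64(89.9)]
top tray 1451 z [45.4 53.6] mean [612.7  90.6] rect [array([623.2,  71.3]), array([197.2, 198.2]), np.float64(82.7)]
scene sleeve 92 z [146.4 151.7] mean [625.8 328. ] rect [array([626. , 327.8]), array([14.4, 42.7]), np.float64(29.4)]
scene knob 108 z [87.3 93.1] mean [481.9  94.7] rect [array([482.8,  96.1]), array([38. , 29.1]), np.float64(32.8)]
scene tray 1327 z [45.5 53. ] mean [687.2  93.1] rect [array([662.2,  71.5]), array([200.8, 126.3]), np.float64(81.6)]
top c [628.4 115.9] rad 2.2 handle n 124 r 66.2 dir -82.8 grip [635.6  59.4]
scene c [631.9 122.8] rad 0.6 handle n 225 r 65.6 dir -84.5 grip [637.4  66.1]
top c [665.8  13.3] rad 0.8 handle n 179 r 65.4 dir 167.6 grip [610.2  25.5]
top c [568.2  24.3] rad 1.0 handle n 181 r 64.1 dir -3.4 grip [625.1  20.9]
scene c [670.3  20.6] rad 2.4 handle n 277 r 64.2 dir 168.2 grip [614.5  32.2]
scene c [572.6  31.4] rad 2.8 handle n 243 r 62.2 dir -5.6 grip [629.3  25.9]
pos [429.5 203.  205.6] zang -7.4 tilt 0.22 q1 q6 [0.19 0.32] w 85.5 f [0.6 1.1 0.3] t 42.9
  turn x 90.0 rv [90.   0.2 -0.2] shift after turn (cm) [ 3.56  6.48 10.65] |d| 13.0
```

View pics/c32.png

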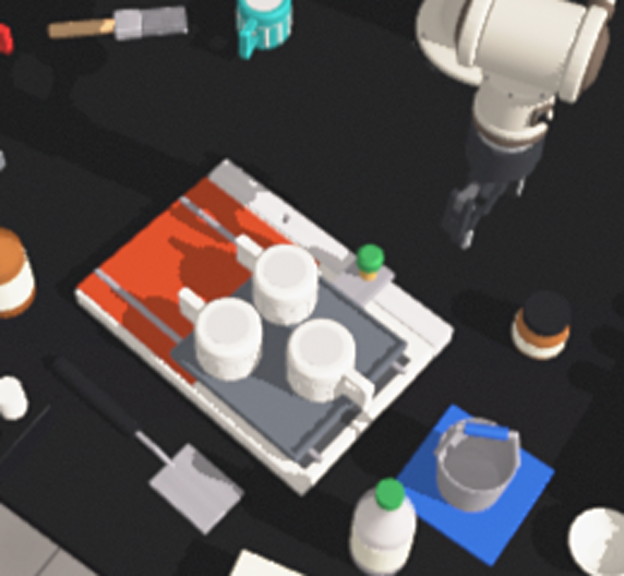

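View pics/top_28.png

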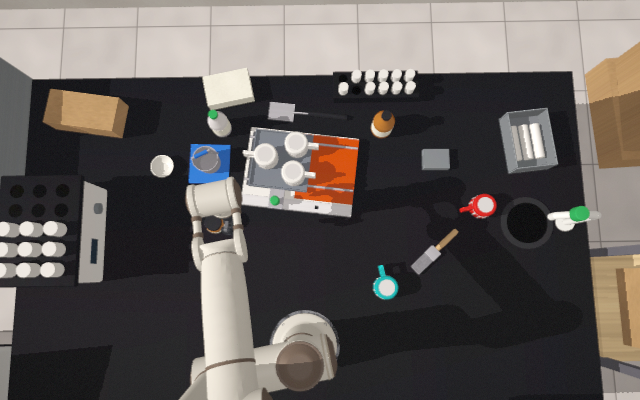

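All three vessels stand upright, about (50,-52), (-48,-54) and (0,45) mm in the tray frame. No white vessel is left on the bench, and the pail is on the mat. Now back to the knob.

Call:
drive_tool --moves '[[[0,0,0],[7.1,0,0],1],[[0,0,0],[7.1,0,0],1],[[0,0,0],[7.1,0,0],1],[[0,0,0],[7.1,0,0],1],[[0,0,0],[7.1,0,0],1],[[0,0,0],[7.1,0,0],1],[[0,0,0],[7.1,0,0],1],[[0,0,0],[7.1,0,0],1]]'

```text
time_s: 43.58
ee_pos: [430.0, 202.8, 205.4]
ee_rot: [0.599, 0.378, 0.597, -0.377]
ft_force: [0.1, -0.1, 0.2]
width: 85.4
```

Call:
drive_tool --moves '[[[0,0,0],[7.1,0,0],1],[[0,0,0],[7.1,0,0],1],[[0,0,0],[7.1,0,0],1],[[0,0,0],[7.1,0,0],1],[[0,0,0],[4.8,0,0],1],[[0,3,3.5],[0,0,0],1],[[0,3,3.5],[0,0,0],1],[[0,0,0],[0,0,0],1]]'

```text
time_s: 44.25
ee_pos: [478.8, 128.1, 206.0]
ee_rot: [0.468, 0.533, 0.463, -0.532]
ft_force: [0.3, 0.3, -0.0]
width: 85.4
```

```bash
python3 go.py 480.5 90 160 -97.4
```

```text
pos [478.8 128.1 206. ] zang -97.7 tilt 0.4 q1 q6 [0.02 1.73] w 85.4 f [ 0.3  0.3 -0. ] t 44.2
  turn x -0.3 rv [-0.3  0.2 -0.4] shift after turn (cm) [4.6  0.66 3.76] |d| 6.0
```

Call:
drive_tool --moves '[[[0,0.4,2],[-0.3,0.2,-0.4],1],[[0,0.2,1.7],[0,0,0],1],[[2,0,0],[0,0,0],1],[[2.5,0,0],[0,0,0],1],[[0,0,0],[0,0,0],1],[[0,0,0],[0,0,0],1]]'

```text
time_s: 44.75
ee_pos: [474.9, 95.7, 159.3]
ee_rot: [-0.465, -0.529, -0.471, 0.531]
ft_force: [0.3, 0.8, 0.5]
width: 85.7
```

```bash
python3 go.py 480.5 89.5 82 -97.4;python3 -c "
from h import *
s=grab('scene','29');crop(s,260,100,460,260,3.5,'c33.png')"
```

```text
pos [474.9  95.7 159.3] zang -97.1 tilt 0.47 q1 q6 [-0.05  1.64] w 85.7 f [0.3 0.8 0.5] t 44.8
  turn x 0.3 rv [ 0.3 -0.1  0.5] shift after turn (cm) [7.73 0.63 0.54] |d| 7.8
```

View pics/c33.png

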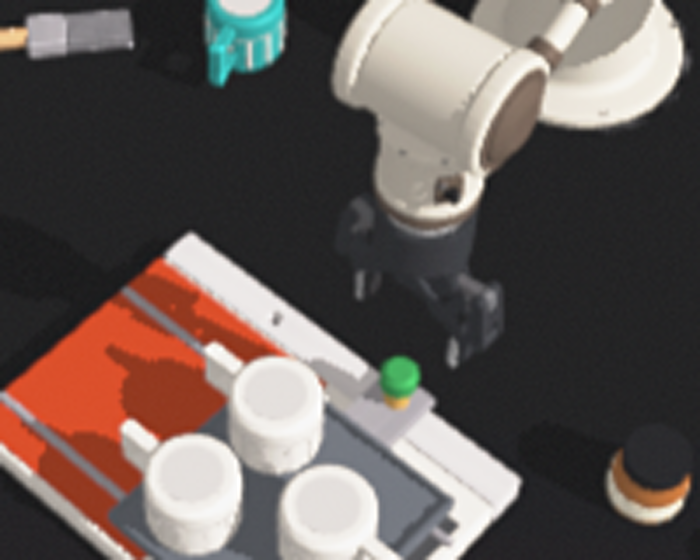

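Call:
drive_tool --moves '[[[0,0.6,0.6],[0.3,0,0.4],1],[[0,0,0],[0,0,0],1],[[2.5,0,0],[0,0,0],1],[[2.5,0,0],[0,0,0],1],[[2.5,0,0],[0,0,0],1],[[0,0,0],[0,0,0],1],[[0,0,0],[0,0,0],1]]' --force 40

```text
time_s: 45.38
ee_pos: [480.1, 89.5, 85.1]
ee_rot: [0.466, 0.532, 0.467, -0.53]
ft_force: [-0.6, -0.8, 0.2]
width: 85.3
```

```bash
python3 go.py 480.5 89.5 82 -97.4
```

```text
pos [480.1  89.5  85.1] zang -97.4 tilt 0.15 q1 q6 [-0.07  1.63] w 85.3 f [-0.6 -0.8  0.2] t 45.4
  turn x 0.0 rv [ 0.  -0.2 -0. ] shift after turn (cm) [ 0.31  0.03 -0.01] |d| 0.3
```

Call:
drive_tool --moves '[[[0.3,0,0],[0,0,0],-1],[[0,0,0],[0,0,0],-1],[[0,0,0],[0,0,0],-1],[[0,0,0],[0,0,0],-1],[[0,0,0],[0,0,0],-1],[[0,0,0],[0,0,0],-1],[[0,0,0],[0,0,0],-1],[[0,0,0],[0,0,0],-1]]' --force 50

```text
time_s: 46.05
ee_pos: [481.5, 90.6, 83.7]
ee_rot: [0.467, 0.534, 0.467, -0.529]
ft_force: [-1.5, 4.8, 6.3]
width: 30.3
```

Call:
drive_tool --moves '[[[-0.5,0,0],[0,0,0],-1],[[-0.5,0,0],[0,0,0],-1],[[-0.5,0,0],[0,0,0],-1],[[0,0,0],[0,0,0],-1],[[0,0,0],[0,0,0],-1]]' --force 60

```text
time_s: 46.47
ee_pos: [481.1, 89.4, 97.2]
ee_rot: [0.467, 0.533, 0.466, -0.529]
ft_force: [6.1, 0.5, -7.1]
width: 29.7
```

Call:
drive_tool --moves '[[[0,0,0.4],[0,0,0],-1],[[0,0,0.8],[0,0,0],-1],[[0,0,1],[0,0,0],-1],[[0,0,1],[0,0,0],-1],[[0,0,1],[0,0,0],-1],[[0,0,1],[0,0,0],-1],[[0,0,1],[0,0,0],-1],[[0,0,1],[0,0,0],-1]]'

```text
time_s: 47.13
ee_pos: [471.7, 17.7, 96.8]
ee_rot: [0.467, 0.533, 0.466, -0.529]
ft_force: [5.9, 1.7, -7.9]
width: 29.5
```

Call:
drive_tool --moves '[[[0,0,1],[0,0,0],-1],[[0,0,1],[0,0,0],-1],[[0,0,1],[0,0,0],-1],[[0,0,0.8],[0,0,0],-1],[[0,0,0.6],[0,0,0],-1],[[0,0,0.4],[0,0,0],-1],[[0,0,0],[0,0,0],-1],[[0,0,0],[0,0,0],-1]]'

```text
time_s: 47.8
ee_pos: [465.5, -30.2, 96.6]
ee_rot: [0.467, 0.533, 0.466, -0.53]
ft_force: [6.1, -2.3, -7.7]
width: 29.6
```

```bash
python3 go.py 462 -49 96 -97.4
```

```text
pos [465.5 -30.2  96.6] zang -97.4 tilt 0.25 q1 q6 [-0.33  1.37] w 29.6 f [ 6.1 -2.3 -7.7] t 47.8
  turn x -0.0 rv [-0.  -0.1 -0.2] shift after turn (cm) [ 0.06 -0.11  1.91] |d| 1.9
```

Call:
drive_tool --moves '[[[0,0,0.5],[0,0,0],-1],[[0,0,0.5],[0,0,0],-1],[[0,0,0.4],[0,0,0],-1],[[0.5,0,0],[0,0,0],-1],[[0.3,0,0.2],[0,0,0],-1],[[0.3,0,0.2],[0,0,0],-1],[[0.3,0,0],[0,0,0],-1],[[0,0,0],[0,0,0],-1]]'

```text
time_s: 48.47
ee_pos: [463.4, -47.6, 83.7]
ee_rot: [0.467, 0.532, 0.467, -0.53]
ft_force: [1.1, -0.1, 5.6]
width: 29.7
```

```bash
python3 go.py 462 -49 82 -97.4
```

```text
pos [463.4 -47.6  83.7] zang -97.4 tilt 0.21 q1 q6 [-0.36  1.33] w 29.7 f [ 1.1 -0.1  5.6] t 48.5
  turn x 0.0 rv [ 0.  -0.1 -0.2] shift after turn (cm) [ 0.17 -0.13  0.15] |d| 0.3
```

Call:
drive_tool --moves '[[[0,0,0],[0,0,0],-0.2],[[0,0,0],[0,0,0],-0.1],[[0,0,0],[0,0,0],0.2],[[0,0,0],[0,0,0],0.6],[[0,0,0],[0,0,0],1],[[0,0,0],[0,0,0],1],[[0,0,0],[0,0,0],1],[[-3,0,0],[0,0,0],1]]'

```text
time_s: 49.13
ee_pos: [458.4, -45.9, 107.9]
ee_rot: [-0.463, -0.53, -0.47, 0.532]
ft_force: [0.2, -0.7, -1.1]
width: 85.4
```

Call:
drive_tool --moves '[[[-3,0,0],[0,0,0],1],[[-3,0,0],[0,0,0],1],[[-3,0,0],[0,0,0],1],[[0,-3.5,0],[0,0,0],1],[[0,-3.5,0],[0,0,0],1],[[0,-3.5,0],[0,0,0],1],[[0,0,0],[0,0,0],1],[[0,0,0],[0,0,0],1]]'

```text
time_s: 49.8
ee_pos: [357.3, -33.8, 202.4]
ee_rot: [0.467, 0.533, 0.466, -0.53]
ft_force: [0.1, -0.2, -0.5]
width: 85.7
```

```bash
python3 pail.py 30 142.5;python3 -c "
from ves import *
vessels('_30',[(648,-122,45),(550,-110,45),(612,-19,45)])
s=load('scene','_30');crop(s,220,100,480,340,2.4,'c34.png')"; python3 go.py 460 -49 170 -97.4
```

```text
top sleeve 54 z [147.6 153.2] mean [626.8 323.3] rect [array([627.3, 322.8]), array([12. , 43.1]), np.float64(26.7)]
top knob 63 z [89.3 96.4] mean [461.3 -50.6] rect [array([460.7, -49.6]), array([26.4, 26.7]), np.float64(89.1)]
top tray 1480 z [45.5 53.6] mean [595.2 -47.4] rect [array([604.6, -67.7]), array([196.3, 197.6]), np.float64(82.6)]
scene sleeve 92 z [147.4 151.7] mean [625.8 328. ] rect [array([626. , 327.8]), array([14.4, 42.7]), np.float64(29.4)]
scene knob 101 z [87.2 93.5] mean [463.8 -43.6] rect [array([463.9, -44.1]), array([40.5, 30.1]), np.float64(35.0)]
scene tray 1152 z [45.4 53.8] mean [669.9 -45.9] rect [array([647.2, -68.6]), array([201.7, 117.9]), np.float64(82.4)]
top c [ 648.3 -125.5] rad 0.7 handle n 180 r 63.4 dir 169.7 grip [ 592.2 -115.3]
top c [ 550.3 -114.1] rad 2.0 handle n 190 r 62.9 dir -3.7 grip [ 607.2 -117.8]
top c [610.1 -22.7] rad 1.7 handle n 125 r 66.8 dir -82.5 grip [617.5 -79.2]
scene c [ 651.6 -118.5] rad 3.0 handle n 244 r 63.9 dir 167.1 grip [ 596.1 -105.8]
scene c [ 554.6 -107.5] rad 3.3 handle n 225 r 60.9 dir -5.7 grip [ 611.4 -113.1]
scene c [613.7 -15.9] rad 0.6 handle n 215 r 64.9 dir -83.9 grip [619.7 -72.6]
pos [359.  -34.4 203. ] zang -97.4 tilt 0.25 q1 q6 [-0.44  1.26] w 85.2 f [ 0.7 -0.4 -0.3] t 49.9
  turn x 0.0 rv [ 0.  -0.1 -0.2] shift after turn (cm) [ 3.3  10.2   0.14] |d| 10.7
```

View pics/c34.png

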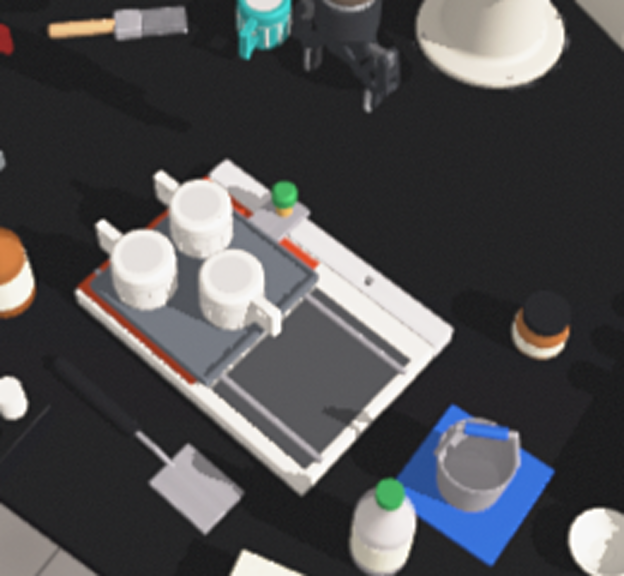

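View pics/top_30.png

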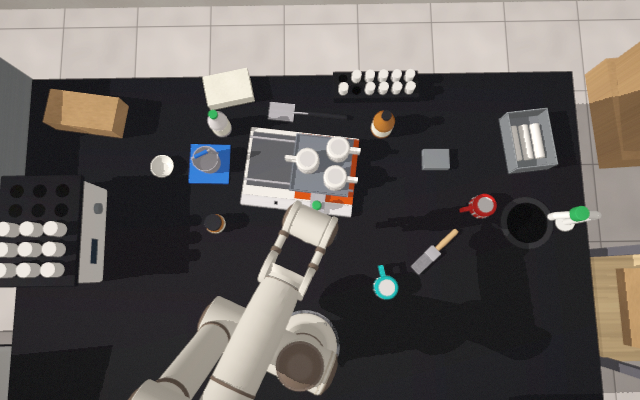

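```bash
python3 -c "
from plant import env
print(env.finish_job())"
```

```text
the job is handed in; nothing more can be done
None
```

The job is handed in after about 50 s of the 210 s allowed. `finish_job` reports no verdict, so the results below are my own last checks.

**What I did:** I pulled the knob, slid the carriage to the loading end and let the plunger drop there. I then lifted the pail by its bail onto the mat. Three white vessels were on the bench; I lifted each by its handle onto the tray. Finally I pulled the knob again and slid the carriage back until the plunger dropped in the heating-end hole.

**What the last checks showed:**
- **Carriage and plunger:** the tray and knob were within about 1 mm of their starting positions in the top view. The knob's height was back to its home value, 87.2 mm against 87.1 mm in the scene view.
- **Vessels:** all three looked upright, with axes no more than about 54 mm from the tray's centre in x and y, inside the 66 mm limit.
- **Pail:** it stood upright within a few millimetres of the mat's centre.
- **Bystanders:** they looked unmoved in the pictures, though I did not measure them. The red and turquoise look-alikes were not touched.
- **Robot:** the gripper was open and clear of everything.

**Disagreement:** the two cameras differed by 3 to 8 mm on vessel positions, so I used averages or the top view. No slackened grip or knocked part was seen.

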